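Take down the gift tower onto its display stands

TASK

Take the gift tower on the counter apart from the top down, one piece at a time, and set each piece upright on the wooden stand made for it: the round tin on the round stand, the small box on the square stand, the flat oblong box on the wide oblong stand and the chocolate tablet on the long narrow stand, between its end bars. Set each piece in the middle of its stand and square to it, with the even margin of wood that the stand leaves round it; put the pieces down rather than dropping them, and leave the call bell and the stapler where they are.

Things in the scene. Friction and masses are not known exactly. Their poses are not given: they have to be found in the camera images.
- tin: Plain aluminium tin, round, 46 mm across the lid (43 mm below it, lid is the upper 12 mm) and 32 mm tall, loose, about 0.08 kg; top piece of the tower, standing on the small box. (Mind the hand: a clear glass shelf hangs over the back of the counter, beyond x = 0.68 m, 0.26 m above it; swing the arm across drawn in rather than at full stretch.) Origin: centre of its underside; z up.
- small_box: Small dark brown, nearly cubic card box with a fixed lid, 56 mm (its x) by 62 mm (its y) by 50 mm tall, flat top, loose, about 0.11 kg; second from the top, standing on the flat box. Origin: centre of its underside; z up.
- flat_box: Oblong orange card box with a fixed lid, 69 mm (its x) by 110 mm (its y) by 55 mm tall, flat top, loose, about 0.2 kg; third from the top, lying crosswise over the tablet. Origin: centre of its underside; z up.
- tablet: Thin wrapped chocolate tablet, pale grey, 126 mm (its x) by 62 mm (its y) by 10.5 mm thick, loose, about 0.1 kg; lowest piece of the tower, flat on the counter, its two ends showing from under the flat box. Origin: centre of its underside; z up.
- stand_round: Round wooden stand, a disc 70 mm across, for the tin; fixed, its flat top 24 mm above its origin. Origin: centre of its underside, on the counter; z up.
- stand_square: Square wooden stand, 78 by 78 mm with sides along its x and y, for the small box (either side of the box to either side of the stand); fixed, its flat top 18 mm above its origin. Origin: centre of its underside, on the counter; z up.
- stand_wide: Wide oblong wooden stand without bars, 96 mm (its x) by 136 mm (its y), for the flat box with its long side along the stand's long side; fixed, its flat top 12 mm above its origin. Origin: centre of its underside, on the counter; z up.
- stand_long: Long narrow wooden stand, 156 mm (its x) by 70 mm (its y), for the tablet laid lengthwise; fixed, its flat top 12 mm above its origin. Across each short end runs a bar 6 mm wide that rises 8 mm above the top; 144 mm clear between the bars, the long sides are open. Origin: centre of its underside, on the counter; z up.
- bell: Bystander: brass call bell on a black foot, 80 mm across, 54 mm tall, loose; leave it alone. Origin: centre of its underside.
- stapler: Bystander: red and black desk stapler, 36 mm (its x) by 125 mm (its y) by 47 mm tall, loose; leave it alone. Origin: centre of its underside.
Things that resemble listed ones, but are neither listed nor needed, are in the scene too. What is shaped like the small_box but turquoise is not meant.

How it is judged:
On the way, in this order (a step that is already met when the one before it is completed fails the run):
1. the tin stands on the round stand (horizontal distance between tin and stand_round below 0.01 m and z of tin in the frame of stand_round between 0.02 and 0.028 m and angle between tin's own z axis and vertical below 0.08 rad and linear speed of tin below 0.02 m/s), for 0.2 s.
2. the small box stands on the square stand (horizontal distance between small_box and stand_square below 0.01 m and z of small_box in the frame of stand_square between 0.014 and 0.022 m and angle between small_box's own z axis and vertical below 0.08 rad and linear speed of small_box below 0.02 m/s and (angle between the x axis of small_box and the x axis of stand_square, either way round below 0.17 rad or angle between the x axis of small_box and the y axis of stand_square, either way round below 0.17 rad)), for 0.2 s.
3. the flat box stands on the wide stand (horizontal distance between flat_box and stand_wide below 0.01 m and z of flat_box in the frame of stand_wide between 0.008 and 0.016 m and angle between flat_box's own z axis and vertical below 0.08 rad and linear speed of flat_box below 0.02 m/s and angle between the y axis of flat_box and the y axis of stand_wide, either way round below 0.17 rad), for 0.2 s.
4. the tablet lies on the long stand (horizontal distance between tablet and stand_long below 0.01 m and z of tablet in the frame of stand_long between 0.008 and 0.016 m and angle between tablet's own z axis and vertical below 0.08 rad and linear speed of tablet below 0.02 m/s and angle between the x axis of tablet and the x axis of stand_long, either way round below 0.17 rad), for 0.2 s.
At the end, for the whole second after the job is handed in: Tin on the round, small box on the square, flat box on the wide and tablet on the long stand: each at rest, upright (0.08 rad), resting on the stand's top (4 mm), centred on it within 10 mm, and (but for the tin) square to it within 0.17 rad; nothing held (all of step 1 and all of step 2 and all of step 3 and all of step 4); the robot touches nothing.
It fails at once if the bell or the stapler is moved more than 2 cm (distance of any of bell, stapler from where it was at the start of the episode above 0.02 m).
It fails at once if the tin is dropped or knocked down (moves faster than 0.8 m/s out of the fingers) (linear speed of tin above 0.8 m/s and contact force between the fingers and tin below 0.01 N).
It fails at once if the small box is dropped or knocked down (moves faster than 0.8 m/s out of the fingers) (linear speed of small_box above 0.8 m/s and contact force between the fingers and small_box below 0.01 N).
It fails at once if the flat box is dropped or knocked down (moves faster than 0.8 m/s out of the fingers) (linear speed of flat_box above 0.8 m/s and contact force between the fingers and flat_box below 0.01 N).
It fails at once if the tablet is dropped or knocked down (moves faster than 0.8 m/s out of the fingers) (linear speed of tablet above 0.8 m/s and contact force between the fingers and tablet below 0.01 N).
It also fails if it takes over 128 s, if anything falls off the work surface, if the arm or the gripper's body presses on something with over 40 N, if the wrist force passes 120 N, or if a joint passes its speed limit or range.

ROBOT

A 7-joint arm with a two-finger parallel gripper is mounted at the origin on a cart in front of the work surface, level with it; the furniture and walls round the work are solid. World frame = base frame: x ahead of the robot, y to its left, z up, the work surface at z = 0. Lengths are in m, angles in rad, forces in N, time in s.
With the tool pointing down it reaches from about 0.425 to 0.95 m from the base axis. Payload 4.7 kg.
Tool frame: the origin (TCP) lies on the centre line of the jaws, within the pads' length; the fingertips stand 8 mm ahead of it and the grasp point (between the pads) lies 11 mm behind it (tcp_to_tips is the distance from the TCP to the fingertips, in m); z points along the fingers, y is the line along which they close (so a half turn about z gives the same grasp; the last joint's range is limited). The gripper opens to 87 mm and grips with 3 to 60 N. Pads are 19 mm wide; open, the fingers measure 117 mm over their backs; the gripper's body (75 mm by 190 mm) begins 51 mm behind the grasp point.
Start: joints at [-1.321, 0.469, -0.049, 1.532, 0.024, 1.141, -0.082], TCP at [0.186, 0.649, 0.231] pointing down, gripper open.
Joint ranges: [-2.59, 2.59], [-0.33, 1.99], [-1.39, 1.29], [0.1, 2.45], [-1.04, 4.18], [0.21, 1.99], [-2.66, 2.66]. Speed limits (rad/s): [2.57, 2.57, 3.14, 3.14, 3.14, 3.14, 3.14].

INTERFACE

Orientations are given as a 3x3 rotation matrix whose columns are the frame's x, y, z axes.
In Python, from rig import state, grab_frame, finish_job, tcp_to_tips gives the robot as it stands.
- The arm moves only by the tool servo_tool, never from a script. Its argument "steps" is one flat list of numbers, 4 for each row, row after row: the shift along the tool's x, y, z in cm, then the turn about the tool's z in degrees. In form: [tx, ty, tz, roll, tx, ty, tz, roll, ...]. A call has exactly 8 rows; each row is the pose to reach, as a shift and turn from the pose commanded when the call began, along the tool's axes at that moment; what a row does not reach only later rows make up. A row lasts 1/12 s, in which the tool goes at most 41.7 mm and 7.16 degrees, less where a joint would pass 70% of its speed; a pose out of reach is approached as far as the arm can. A call with a gripper value outside its range is refused whole. "hand" is the closure, from 0 (fully open) to 1 (shut), set as the call begins (left out, the last holds). The fingers move at their own pace and stop on an object; the grip force is fixed at half the most. Time passes only in rows, so rows that repeat a pose let the fingers close, or fill a call up. It gives the time, the measured TCP pose, the force, the opening and the grip force at its end, in the units of the state.
- state(): the state, without advancing time (a new reading comes with each control period).
- grab_frame(name): name is "scene" or "top"; returns a dict with "image" (420x560x3 uint8, red, green, blue), "camera_matrix" (3x3 intrinsics, pixels), "world_to_cam" (4x4, takes a point from world to camera coordinates). Camera axes: x right, y up, looking along -z (the intrinsics and any distortion apply to the point x, -y, -z); pixel columns grow to the right and rows downward; lengths in m; the calibration is good to about 2 mm. A picture is of the moment at which its call begins. There is no depth.
- finish_job(): hands the job in; it is judged then, once.
The state is a dict: "t": time; "joints": joint angles; "qd": joint speeds; "joint_efforts": joint torques, N m; "tool_pos": TCP position; "tool_rot": TCP orientation; "contact_force": force on the tool from outside, world axes, zero at the start; "torque": the same for the moment, N m; "gripper_width": finger opening in m; "gripper_force": force on a finger pad.
Only numpy, scipy, OpenCV 4.12 (cv2) and the standard library are available. Lean on these libraries where they do the work, as an engineer would, in place of code of your own. Each camera call takes 0.05 s, during which the arm holds its last target. There are 200 camera calls.

## Working session

There is one attempt and no reset: what is moved stays moved. The work goes in short steps, Python scripts to look and compute and a tool call to move; the robot and the scene stay as the last step left them, time stands still between calls to the robot, and variables do not carry over. Pictures are saved under pics/ and viewed, at most 14 in all, crops included, and the job is handed in when it is done.

Besides the shell and the picture viewer there is one more tool, called after "Request:" by a JSON object that holds its "name" and its "arguments", one argument or row to a line. servo_tool: Moves the arm, as the interface text tells. Its arguments: {"type":"object","properties":{"steps":{"type":"array"},"hand":{"type":"number"}},"required":["steps"]}

```bash
mkdir -p pics; ls
cat > h.py <<'E'
import numpy as np, cv2
from rig import state, grab_frame
def snap(n,f):
    g=grab_frame(n); cv2.imwrite(f,cv2.cvtColor(g["image"],cv2.COLOR_RGB2BGR)); return g
def ray(g,px,z):
    K=np.array(g["camera_matrix"]);T=np.array(g["world_to_cam"])
    d=np.linalg.inv(K)@[px[0],px[1],1]; d=np.array([d[0],-d[1],-d[2]])
    R=T[:3,:3];c=-R.T@T[:3,3];w=R.T@d
    return c+w*(z-c[2])/w[2]
def proj(g,P):
    K=np.array(g["camera_matrix"]);T=np.array(g["world_to_cam"])
    p=T[:3,:3]@np.array(P)+T[:3,3];p=K@[p[0],-p[1],-p[2]];return p[:2]/p[2]
E
python3 - <<'E'
from h import *
import pickle
for n in("scene","top"):
    g=snap(n,f"pics/{n}0.png");print(n,{k:np.round(v,3).tolist() for k,v in g.items() if k!="image"},[k for k in g])
    pickle.dump(g,open(n+"0.pkl","wb"))
    cv2.imwrite(f"pics/{n}0b.png",cv2.resize(cv2.cvtColor(g["image"],cv2.COLOR_RGB2BGR),(800,600),interpolation=cv2.INTER_CUBIC))
print(state())
E
```

```text
pics
scene {'camera_matrix': [[422.145, 0.0, 276.727], [0.0, 422.145, 213.543], [0.0, 0.0, 1.0]], 'world_to_cam': [[0.752, -0.659, 0.012, -0.374], [0.243, 0.293, 0.925, -0.22], [-0.613, -0.692, 0.381, -0.972], [0.0, 0.0, 0.0, 1.0]]} ['image', 'camera_matrix', 'world_to_cam']
top {'camera_matrix': [[524.1, 0.0, 280.31], [0.0, 524.1, 211.807], [0.0, 0.0, 1.0]], 'world_to_cam': [[-0.019, -1.0, -0.015, 0.013], [0.985, -0.021, 0.171, -0.503], [-0.171, -0.011, 0.985, -1.489], [0.0, 0.0, 0.0, 1.0]]} ['image', 'camera_matrix', 'world_to_cam']
{'t': 0.1, 'joints': array([-1.32091107,  0.46936226, -0.04859156,  1.53353753,  0.02410111,
        1.1410027 , -0.08227807]), 'qd': array([ 0.0005314 , -0.00123555,  0.00059594, -0.00292461,  0.00017878,
        0.00176314, -0.00053736]), 'joint_efforts': array([ 1.45654449e-03, -5.09170103e+01, -8.08091601e-02, -2.36830276e+01,
       -6.14561420e-02,  3.44532297e-02,  6.28026987e-05]), 'tool_pos': array([0.18560006, 0.64845283, 0.229619  ]), 'tool_rot': array([[-9.61403535e-01,  2.75141911e-01, -4.15151375e-04],
       [ 2.75142217e-01,  9.61402080e-01, -1.67355023e-03],
       [-6.13364127e-05, -1.72318278e-03, -9.99998513e-01]]), 'contact_force': array([-0.8269561 ,  0.22165312, -0.4779039 ]), 'torque': array([-0.04513108, -0.02285981,  0.06928428]), 'gripper_force': 0.0, 'gripper_width': 0.0870299344521535}
```

View pics/top0b.png

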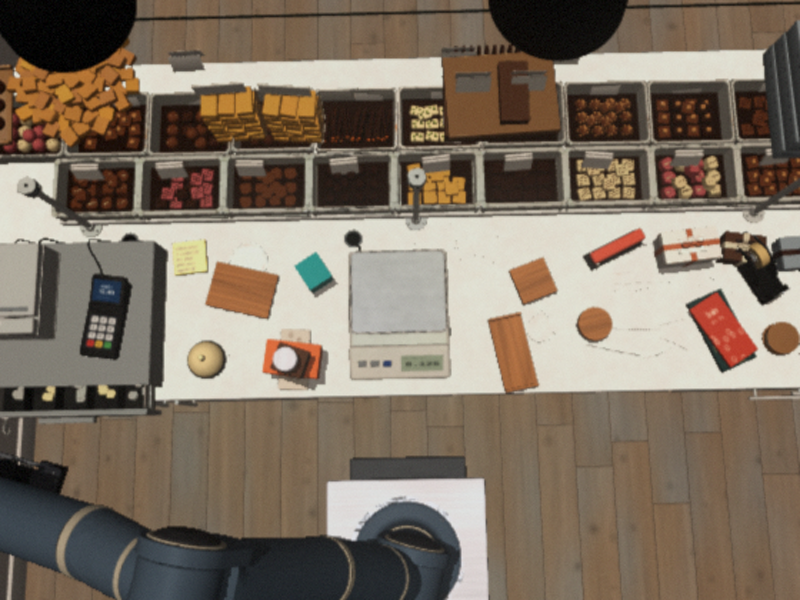

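View pics/scene0b.png

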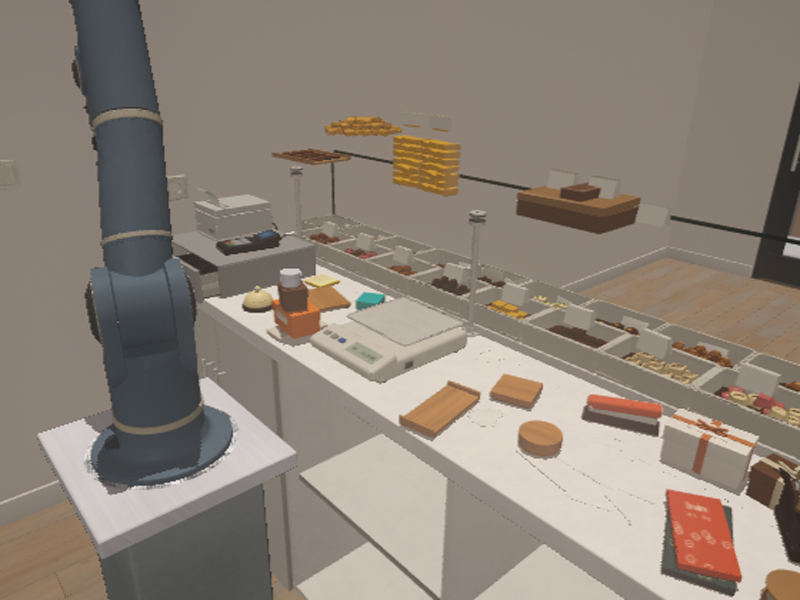

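Named in the top view (800x600): tower at (290,360) with tin, small box, flat box and tablet; bell (206,359); wide stand (242,290); square stand (533,280); long stand (513,352); stapler (615,247); turquoise decoy (315,272). There are two candidates for the round stand, (595,323) and (780,338), so I'll compare them enlarged and segment at the same time.

Run:
```python
from h import *
import pickle
t=pickle.load(open("top0.pkl","rb"));s=pickle.load(open("scene0.pkl","rb"))
B=lambda g:cv2.cvtColor(g["image"],cv2.COLOR_RGB2BGR)
c=lambda im,x,y,w,h,k:cv2.resize(im[y:y+h,x:x+w],(400,300),interpolation=cv2.INTER_CUBIC)
T,S=B(t),B(s)
cv2.imwrite("pics/crop.png",np.vstack([np.hstack([c(T,160,210,80,60,5),c(T,380,190,80,60,5)]),np.hstack([c(T,480,200,80,60,5),c(S,440,330,120,90,3)])]))
hsv=cv2.cvtColor(T,cv2.COLOR_BGR2HSV)
for n,p in dict(rs=(416,227),rs2=(546,237),sq=(373,196),lg=(359,246),wd=(169,203),tin=(203,251),box=(206,260),flat=(190,250),tab=(207,235)).items(): print(n,hsv[p[1],p[0]],T[p[1],p[0]])
```

```text
rs [ 13 150 155] [ 64 102 155]
rs2 [ 13 154 134] [ 53  89 134]
sq [ 12 151 160] [ 65 104 160]
lg [ 12 155 179] [ 70 115 179]
wd [ 12 151 150] [ 61  98 150]
tin [  3  11 222] [212 213 222]
box [10 92 58] [37 44 58]
flat [  8 140 217] [ 98 130 217]
tab [ 17  52 211] [168 193 211]
```

View pics/crop.png

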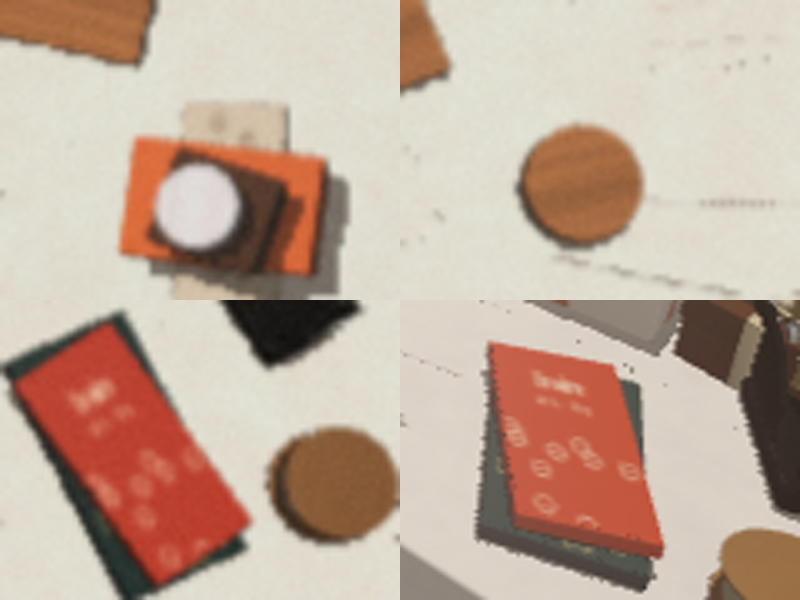

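The upper-right disc (416,227 in the original pixels) has the same wood grain as the other stands and stands among them. The one at (546,237) is a taller, plain cork-like lidded thing, so (416,227) is the round stand. Next I fit the poses.

```bash
cat >> h.py <<'E'
from scipy.optimize import minimize
U=6
def hull(g,pts):
    p=np.array([proj(g,q) for q in pts]); return cv2.convexHull(((p+0.5)*U-0.5).astype(np.float32))
def rect(x,y,a,w,h,zs):
    c,s=np.cos(a),np.sin(a)
    return [(x+c*u-s*v,y+s*u+c*v,z) for z in zs for u in(-w/2,w/2) for v in(-h/2,h/2)]
def disc(x,y,d,zs):
    return [(x+d/2*np.cos(t),y+d/2*np.sin(t),z) for z in zs for t in np.linspace(0,6.283,60)]
def fit(g,cond,seed,model,x0,r=45,close=0):
    """cond(hsv)->mask; seed pixel; model(p)->3D pts; maximise IoU"""
    im=cv2.cvtColor(g["image"],cv2.COLOR_RGB2HSV)
    x1,y1=int(seed[0])-r,int(seed[1])-r
    big=cv2.resize(g["image"],None,fx=U,fy=U,interpolation=cv2.INTER_CUBIC)
    m=cond(cv2.cvtColor(big,cv2.COLOR_RGB2HSV).astype(int)).astype(np.uint8)
    M=np.zeros_like(m); M[max(y1,0)*U:(y1+2*r)*U,x1*U:(x1+2*r)*U]=m[max(y1,0)*U:(y1+2*r)*U,x1*U:(x1+2*r)*U]
    if close: M=cv2.morphologyEx(M,cv2.MORPH_CLOSE,np.ones((close*U,)*2,np.uint8))
    n,l,st,_=cv2.connectedComponentsWithStats(M); k=l[int(seed[1]*U),int(seed[0]*U)]
    M=(l==k).astype(np.uint8) if k else M
    def f(p):
        R=np.zeros_like(M); cv2.fillConvexPoly(R,hull(g,model(p)).round().astype(int),1)
        return -(R&M).sum()/((R|M).sum())
    b=None
    for a in ([0] if len(x0)==2 else [-.3,0,.3]):
        s=np.array(x0,float); 
        if len(s)>2:s[2]+=a
        sim=np.vstack([s]+[s+e for e in np.diag([.006,.006,.1][:len(s)])])
        q=minimize(f,s,method="Nelder-Mead",options=dict(initial_simplex=sim,xatol=1e-4,fatol=1e-5))
        if b is None or q.fun<b.fun:b=q
    return b.x,-b.fun
wood=lambda h:(h[...,1]>100)&(h[...,0]<25)
E
python3 - <<'E'
from h import *
import pickle
t=pickle.load(open("top0.pkl","rb"))
def go(n,px,z,cond,mod,a0=None,**k):
    p=ray(t,px,z); x0=list(p[:2])+([a0] if a0 is not None else [])
    r=fit(t,cond,px,mod,x0,**k); print(n,np.round(r[0],4),round(r[1],3))
go("round",(416,227),.024,wood,lambda p:disc(p[0],p[1],.07,(0,.024)))
go("square",(373,196),.018,wood,lambda p:rect(*p,.078,.078,(0,.018)),0.3)
go("wide",(169,203),.012,wood,lambda p:rect(*p,.096,.136,(0,.012)),-0.1)
go("long",(359,246),.012,wood,lambda p:rect(*p,.156,.070,(0,.012)),0.1)
go("flat",(190,250),.0655,lambda h:(h[...,1]>95)|(h[...,2]<90),lambda p:rect(*p,.069,.110,(.0105,.0655)),-0.1,close=6)
go("tin",(200,251),.1475,lambda h:(h[...,2]>165)&(h[...,1]<35),lambda p:disc(p[0],p[1],.046,(.1475,)),r=14)
print("bell",ray(t,(144,251),.03),"tower box guess",ray(t,(203,253),.1155),"tab ends",ray(t,(206.5,236),.0105),ray(t,(206,268),.0105))
E
```

```text
round [ 0.4749 -0.3129] -0.0
square [ 0.6036 -0.186  -2.    ] -0.0
wide [ 0.5775  0.4998 -4.7111] -0.0
long [ 0.4442 -0.0951 -3.5333] -0.0
flat [ 0.3291  0.3138 -0.1222] -0.0
tin [0.4315 0.2285] -0.0
bell [0.39796743 0.40391002 0.03      ] tower box guess [0.38026042 0.21723507 0.1155    ] tab ends [0.44084673 0.22402336 0.0105    ] [0.34611501 0.22501412 0.0105    ]h.py:34: RuntimeWarning: overflow encountered in scalar negative
  return -(R&M).sum()/((R|M).sum())
```

```bash
sed -i 's/return -(R&M).sum()\/((R|M).sum())/return -float((R\&M).sum())\/float((R|M).sum())/' h.py
cat > m1.py <<'E'
from h import *
import pickle
t=pickle.load(open("top0.pkl","rb"))
def go(n,px,z,cond,mod,a0=None,**k):
    p=ray(t,px,z); x0=list(p[:2])+([a0] if a0 is not None else [])
    r=fit(t,cond,px,mod,x0,**k); print(n,np.round(r[0],4),round(r[1],3))
go("round",(416,227),.024,wood,lambda p:disc(p[0],p[1],.07,(0,.024)))
go("square",(373,196),.018,wood,lambda p:rect(*p,.078,.078,(0,.018)),0.3)
go("wide",(169,203),.012,wood,lambda p:rect(*p,.096,.136,(0,.012)),-0.1)
go("long",(359,246),.012,wood,lambda p:rect(*p,.156,.070,(0,.012)),0.1)
go("flat",(190,250),.0655,lambda h:(h[...,1]>95)|(h[...,2]<90),lambda p:rect(*p,.069,.110,(.0105,.0655)),-0.1,close=6)
go("tin",(200,251),.1475,lambda h:(h[...,2]>165)&(h[...,1]<35),lambda p:disc(p[0],p[1],.046,(.1475,)),r=14)
print("tin alt",ray(t,(199.5,251.5),.1475),"cam",-np.array(t["world_to_cam"])[:3,:3].T@np.array(t["world_to_cam"])[:3,3])
E
python3 m1.py
```

```text
round [ 0.4573 -0.3967] 0.86
square [ 0.5511 -0.2759  0.367 ] 0.893
wide [ 0.5445  0.3381 -0.2476] 0.929
long [ 0.4013 -0.2251  0.2136] 0.932
flat [ 0.3919  0.2231 -0.1482] 0.699
tin [0.3843 0.223 ] 0.879
tin alt [0.3813901  0.22156051 0.1475    ] cam [ 0.24044464 -0.0141235   1.55354088]
```

```bash
cat > ov.py <<'E'
from h import *
def overlay(g,shapes,win,f,scale=8):
    x,y,w,h=win
    im=cv2.resize(cv2.cvtColor(g["image"],cv2.COLOR_RGB2BGR)[y:y+h,x:x+w],None,fx=scale,fy=scale,interpolation=cv2.INTER_NEAREST)
    for pts in shapes:
        p=cv2.convexHull(np.array([proj(g,q) for q in pts],np.float32)).reshape(-1,2)
        p=((p-[x,y]+.5)*scale-.5).round().astype(int)
        cv2.polylines(im,[p],True,(255,0,0),1)
    if f: cv2.imwrite(f,im)
    return im
E
python3 - <<'E'
from ov import *
import pickle
t=pickle.load(open("top0.pkl","rb"))
sh=[disc(.4573,-.3967,.07,(.024,)),rect(.5511,-.2759,.367,.078,.078,(.018,)),rect(.5445,.3381,-.2476,.096,.136,(.012,)),rect(.4013,-.2251,.2136,.156,.07,(.012,)),
rect(.3919,.2231,-.1482,.069,.11,(.0655,)),disc(.3843,.223,.046,(.1475,))]
a=overlay(t,sh,(140,180,100,96),None,6)[:, :]
b=overlay(t,sh,(338,178,100,96),None,6)
b=cv2.resize(b,(400,384));a=cv2.resize(a,(400,384))
cv2.imwrite("pics/ov0.png",np.hstack([a,b]))
E
```

```text
(no output)
```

View pics/ov0.png

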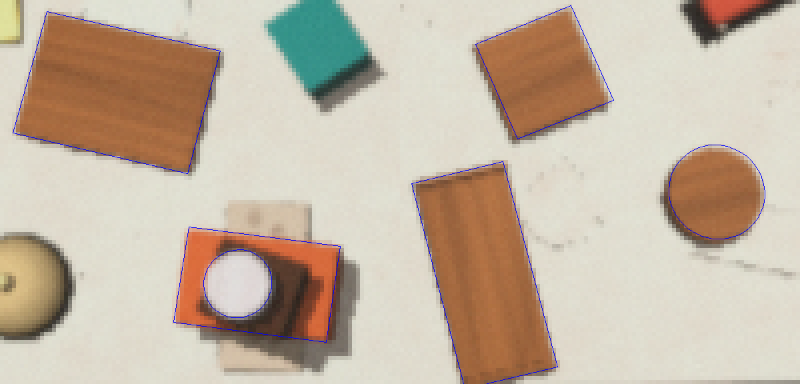

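Both overlays match to about half a pixel: the wide stand at crop (117,92), the square at (545,72), the round at (716,192) and the long at (485,275), with the tin top at (238,284). I'll start moving now, with a helper that works out the shifts.

```bash
cat > go.py <<'E'
import sys,numpy as np
from rig import state
def plan(wps):
    s=state();p=np.array(s["tool_pos"]);R=np.array(s["tool_rot"]);cur=np.degrees(np.arctan2(R[1,1],R[0,1]))
    print("t",round(s["t"],2),"pos",p.round(4),"ydir",round(cur,1),"w",round(s["gripper_width"],4),"F",np.round(s["contact_force"],1),"j",np.round(s["joints"],2),"tilt",R[:,2].round(4))
    for x,y,z,a in wps:
        d=R.T@(np.array([x,y,z])-p)*100
        r=-((a-cur+90)%180-90)
        print((x,y,z,a),"->",d.round(2),"roll",round(r,1))
if __name__=="__main__":
    v=list(map(float,sys.argv[1:])); plan([v[i:i+4] for i in range(0,len(v),4)])
E
python3 go.py .384 .223 .21 30 .384 .223 .1305 30
```

```text
t 0.1 pos [0.1856 0.6485 0.2296] ydir 74.0 w 0.087 F [-0.8  0.2 -0.5] j [-1.32  0.47 -0.05  1.53  0.02  1.14 -0.08] tilt [-4.0e-04 -1.7e-03 -1.0e+00]
(0.384, 0.223, 0.21, 30.0) -> [-30.78 -35.44   2.02] roll 44.0
(0.384, 0.223, 0.1305, 30.0) -> [-30.78 -35.43   9.97] roll 44.0
```

Request:
{"name": "servo_tool", "arguments": {
  "steps": [-2.6,-3,0,5.5,-5.2,-6,0,11,-7.8,-9,0,16.5,-10.4,-12,0,22,-13,-15,0,27.5,-15.6,-18,0,33,-18.2,-21,0,38.5,-20.8,-24,0,44],
  "hand": 0
}}

```text
t: 0.77
tool_pos: [0.3199, 0.3589, 0.2303]
tool_rot: [[-0.496, 0.868, -0.0], [0.868, 0.496, -0.0], [0.0, -0.0, -1.0]]
contact_force: [0.6, -0.4, 0.5]
gripper_width: 0.0871
gripper_force: 0.0
```

```bash
python3 go.py .384 .223 .20 30
```

```text
t 0.77 pos [0.3199 0.3589 0.2303] ydir 29.8 w 0.0871 F [ 0.6 -0.4  0.5] j [-1.09  0.15  0.18  1.99 -0.03  1.01 -0.38] tilt [-4.e-04 -2.e-04 -1.e+00]
(0.384, 0.223, 0.2, 30.0) -> [-14.97  -1.18   3.03] roll -0.2
```

Request:
{"name": "servo_tool", "arguments": {
  "steps": [-2.5,-0.2,0.5,0,-5,-0.4,1,0,-7.5,-0.6,1.5,0,-10,-0.8,2,0,-12.5,-1,2.5,0,-15,-1.2,3,0,-15,-1.2,3,0,-15,-1.2,3,0]
}}

```text
t: 1.43
tool_pos: [0.3844, 0.2238, 0.2002]
tool_rot: [[-0.498, 0.867, -0.001], [0.867, 0.498, -0.0], [0.0, -0.001, -1.0]]
contact_force: [-0.5, 0.9, 0.3]
gripper_width: 0.0874
gripper_force: 0.0
```

```bash
python3 go.py .3840 .223 .13 30
python3 - <<'E'
from ov import *
g=snap("scene","pics/s1.png")
x=cv2.imread("pics/s1.png")[150:290,150:330];cv2.imwrite("pics/s1c.png",cv2.resize(x,None,fx=4,fy=4))
E
```

```text
t 1.43 pos [0.3844 0.2238 0.2002] ydir 29.8 w 0.0874 F [-0.5  0.9  0.3] j [-0.89  0.12  0.3   2.1  -0.04  0.92 -0.05] tilt [-9.e-04 -4.e-04 -1.e+00]
(0.384, 0.223, 0.13, 30.0) -> [-0.05 -0.07  7.02] roll -0.2
```

View pics/s1c.png

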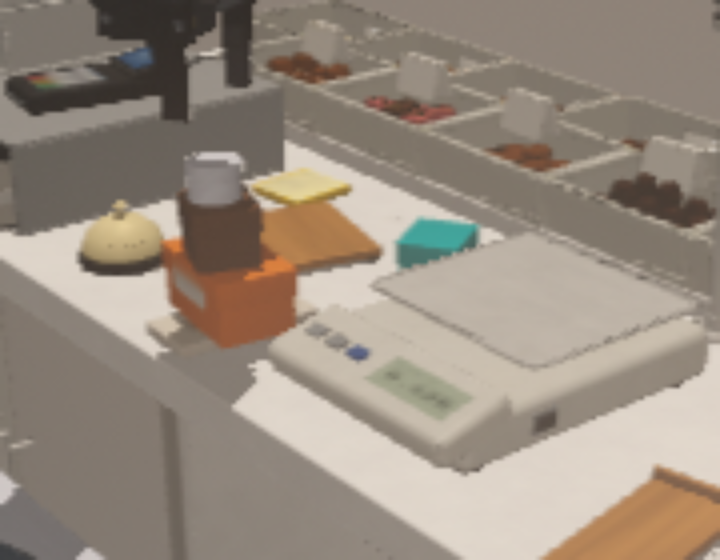

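The fingers straddle the tin at crop (215,180), so I go down.

Request:
{"name": "servo_tool", "arguments": {
  "steps": [0,0,1.2,0,0,0,2.4,0,0,0,3.6,0,0,0,4.8,0,0,0,6,0,0,0,7,0,0,0,7,0,0,0,7,0]
}}

```text
t: 2.15
tool_pos: [0.3837, 0.2261, 0.1304]
tool_rot: [[-0.502, 0.865, -0.001], [0.865, 0.502, -0.0], [0.0, -0.001, -1.0]]
contact_force: [0.1, -0.3, -1.0]
gripper_width: 0.0868
gripper_force: 0.0
```

Request:
{"name": "servo_tool", "arguments": {
  "steps": [0,0,0,0,0,0,0,0,0,0,0,0,0,0,0,0,0,0,0,0,0,0,0,0,0,0,0,0,0,0,0,0],
  "hand": 1
}}

```text
t: 2.82
tool_pos: [0.3843, 0.2251, 0.1306]
tool_rot: [[-0.5, 0.866, -0.0], [0.866, 0.5, 0.0], [0.0, -0.0, -1.0]]
contact_force: [-0.4, -1.2, 0.4]
gripper_width: 0.0446
gripper_force: 30.0
```

Request:
{"name": "servo_tool", "arguments": {
  "steps": [0,0,-0.5,0,0,0,-1.5,0,0,0,-3,0,0,0,-5,0,0,0,-7,0,0,0,-9,0,0,0,-10,0,0,0,-10,0]
}}

```text
t: 3.48
tool_pos: [0.3855, 0.2259, 0.2327]
tool_rot: [[-0.5, 0.866, 0.004], [0.866, 0.5, 0.003], [0.001, 0.005, -1.0]]
contact_force: [-0.1, 0.6, -0.9]
gripper_width: 0.0445
gripper_force: 30.0
```

```bash
python3 go.py .50 -0.05 .23 -5 .457 -.397 .23 -41
```

```text
t 3.48 pos [0.3855 0.2259 0.2327] ydir 30.0 w 0.0445 F [-0.1  0.6 -0.9] j [-0.9   0.08  0.3   2.06 -0.03  1.   -0.07] tilt [ 0.0037  0.0034 -1.    ]
(0.5, -0.05, 0.23, -5.0) -> [-29.62  -3.89   0.22] roll 35.0
(0.457, -0.397, 0.23, -41.0) -> [-57.51 -24.98   0.08] roll 71.0
```

Request:
{"name": "servo_tool", "arguments": {
  "steps": [-2,-0.2,0,4,-5,-0.5,0,8.5,-9,-1,0,13,-13,-1.5,0,17.5,-17,-2,0,22,-21,-2.5,0,27,-25,-3.2,0,31,-29,-4,0,35]
}}

```text
t: 4.15
tool_pos: [0.4942, -0.0485, 0.2293]
tool_rot: [[0.092, 0.996, -0.002], [0.996, -0.092, -0.0], [-0.001, -0.002, -1.0]]
contact_force: [0.1, 0.3, -0.7]
gripper_width: 0.0446
gripper_force: 30.0
```

```bash
python3 go.py .457 -.397 .20 -41
python3 - <<'E'
from h import *
g=snap("scene","pics/s2.png")
u=proj(g,state()["tool_pos"]).astype(int)
x=cv2.imread("pics/s2.png")[u[1]-70:u[1]+70,u[0]-80:u[0]+80];cv2.imwrite("pics/s2c.png",cv2.resize(x,None,fx=4,fy=4));print(u)
E
```

```text
t 4.15 pos [ 0.4942 -0.0485  0.2293] ydir -5.3 w 0.0446 F [ 0.1  0.3 -0.7] j [-0.51  0.19  0.61  1.97 -0.13  1.01  0.06] tilt [-2.e-03 -5.e-04 -1.e+00]
(0.457, -0.397, 0.2, -41.0) -> [-35.04  -0.51   2.95] roll 35.7
[291 178]
```

View pics/s2c.png

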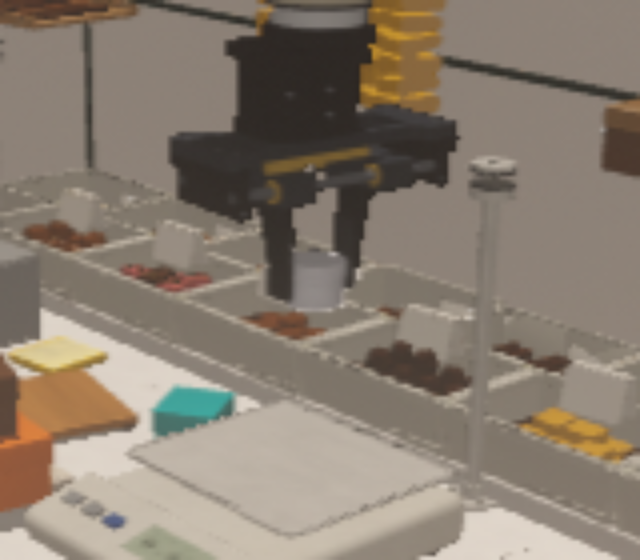

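The tin is held upright and centred at crop (318,280), where the TCP projects too.

Request:
{"name": "servo_tool", "arguments": {
  "steps": [-4,0,0,4.5,-8.2,0,0,9,-12.4,0,0,13.5,-16.6,0,0,18,-20.8,-0.1,0,22.5,-25,-0.2,0,27,-29,-0.3,1,31.5,-33,-0.4,2,35.7]
}}

```text
t: 4.87
tool_pos: [0.4611, -0.3756, 0.2095]
tool_rot: [[0.656, 0.755, -0.001], [0.755, -0.656, 0.0], [-0.001, -0.001, -1.0]]
contact_force: [0.6, 0.2, -1.2]
gripper_width: 0.0445
gripper_force: 30.0
```

```bash
python3 go.py .457 -.397 .08 -41 .457 -.397 .0395 -41
```

```text
t 4.87 pos [ 0.4611 -0.3756  0.2095] ydir -41.0 w 0.0445 F [ 0.6  0.2 -1.2] j [ 0.02  0.44  0.81  1.79 -0.36  1.06  0.25] tilt [-1.e-03  1.e-04 -1.e+00]
(0.457, -0.397, 0.08, -41.0) -> [-1.87  1.1  12.95] roll 0.0
(0.457, -0.397, 0.0395, -41.0) -> [-1.87  1.11 17.  ] roll 0.0
```

Request:
{"name": "servo_tool", "arguments": {
  "steps": [-0.5,0.3,1.5,0,-1,0.6,4,0,-1.5,0.9,6.5,0,-1.9,1.1,9,0,-1.9,1.1,11,0,-1.9,1.1,12.5,0,-1.9,1.1,13,0,-1.9,1.1,13,0]
}}

```text
t: 5.53
tool_pos: [0.4566, -0.3942, 0.0784]
tool_rot: [[0.652, 0.758, -0.004], [0.758, -0.652, 0.002], [-0.001, -0.005, -1.0]]
contact_force: [-0.6, -0.2, -0.9]
gripper_width: 0.0447
gripper_force: 30.0
```

```bash
python3 go.py .457 -.397 .0395 -41
```

```text
t 5.53 pos [ 0.4566 -0.3942  0.0784] ydir -40.7 w 0.0447 F [-0.6 -0.2 -0.9] j [ 0.15  0.61  0.69  1.87 -0.51  0.85  0.39] tilt [-0.0044  0.0024 -1.    ]
(0.457, -0.397, 0.0395, -41.0) -> [-0.18  0.24  3.88] roll 0.3
```

Request:
{"name": "servo_tool", "arguments": {
  "steps": [0,0,0.8,0,0,0,1.6,0,0,0,2.4,0,0,0,3,0,0,0,3.4,0,0,0,3.6,0,0,0,3.7,0,0,0,3.8,0]
}}

```text
t: 6.2
tool_pos: [0.4584, -0.3954, 0.0428]
tool_rot: [[0.652, 0.758, 0.0], [0.758, -0.652, -0.0], [-0.0, 0.0, -1.0]]
contact_force: [-0.6, -0.4, -0.9]
gripper_width: 0.0444
gripper_force: 30.0
```

Request:
{"name": "servo_tool", "arguments": {
  "steps": [0,0,0,0,0,0,0,0,0,0,0,0,0,0,0,0,0,0,0,0,0,0,0,0,0,0,0,0,0,0,0,0]
}}

```text
t: 6.87
tool_pos: [0.4583, -0.3952, 0.0427]
tool_rot: [[0.652, 0.758, 0.0], [0.758, -0.652, 0.0], [0.0, -0.0, -1.0]]
contact_force: [0.5, -0.0, -0.4]
gripper_width: 0.045
gripper_force: 30.0
```

```bash
python3 go.py .457 -.397 .0395 -41
```

```text
t 6.87 pos [ 0.4583 -0.3952  0.0427] ydir -40.7 w 0.045 F [ 0.5 -0.  -0.4] j [ 0.18  0.66  0.65  1.89 -0.56  0.78  0.43] tilt [ 0.e+00  1.e-04 -1.e+00]
(0.457, -0.397, 0.0395, -41.0) -> [-0.22  0.02  0.32] roll 0.3
```

Request:
{"name": "servo_tool", "arguments": {
  "steps": [-0.2,0,0.1,0,-0.2,0,0.2,0,-0.2,0,0.25,0,-0.2,0,0.3,0,-0.2,0,0.35,0,-0.2,0,0.4,0,-0.2,0,0.4,0,-0.2,0,0.4,0]
}}

```text
t: 7.53
tool_pos: [0.4569, -0.3967, 0.0391]
tool_rot: [[0.652, 0.758, 0.0], [0.758, -0.652, 0.0], [0.0, -0.0, -1.0]]
contact_force: [-0.7, 1.4, 5.6]
gripper_width: 0.0448
gripper_force: 30.0
```

Request:
{"name": "servo_tool", "arguments": {
  "steps": [0,0,0,0,0,0,0,0,0,0,0,0,0,0,0,0,0,0,0,0,0,0,0,0,0,0,0,0,0,0,0,0],
  "hand": 0
}}

```text
t: 8.2
tool_pos: [0.4569, -0.3967, 0.0386]
tool_rot: [[0.652, 0.758, -0.0], [0.758, -0.652, 0.0], [-0.0, -0.0, -1.0]]
contact_force: [0.2, 0.1, 0.2]
gripper_width: 0.0849
gripper_force: 0.0
```

Request:
{"name": "servo_tool", "arguments": {
  "steps": [0,0,-1,0,0,0,-2.5,0,0,0,-5,0,0,0,-8,0,0,0,-11,0,0,0,-14,0,0,0,-16,0,0,0,-16,0]
}}

```text
t: 8.87
tool_pos: [0.4585, -0.3992, 0.2042]
tool_rot: [[0.652, 0.758, 0.008], [0.758, -0.652, -0.005], [0.001, 0.009, -1.0]]
contact_force: [0.2, -1.3, 0.8]
gripper_width: 0.0873
gripper_force: 0.0
```

```bash
python3 go.py .50 -.05 .21 -5
```

```text
t 8.87 pos [ 0.4585 -0.3992  0.2042] ydir -40.7 w 0.0873 F [ 0.2 -1.3  0.8] j [ 0.07  0.47  0.8   1.77 -0.38  1.06  0.3 ] tilt [ 0.0077 -0.0053 -1.    ]
(0.5, -0.05, 0.21, -5.0) -> [ 29.18 -19.62  -0.73] roll -35.7
```

Request:
{"name": "servo_tool", "arguments": {
  "steps": [3,-2,0,-4,6.4,-4.3,0,-8.5,9.8,-6.6,0,-13,13.2,-8.9,0,-17.5,16.6,-11.2,0,-22,20,-13.5,0,-26.5,23.4,-15.8,0,-31,26.8,-18,0,-35.7]
}}

```text
t: 9.53
tool_pos: [0.4943, -0.074, 0.1986]
tool_rot: [[0.083, 0.997, -0.0], [0.997, -0.083, 0.001], [0.001, -0.0, -1.0]]
contact_force: [0.9, 0.2, -0.0]
gripper_width: 0.0867
gripper_force: 0.0
```

```bash
cat > m2.py <<'E'
from ov import *
import pickle
t=snap("top","pics/t2.png");pickle.dump(t,open("t2.pkl","wb"))
def go(n,px,z,cond,mod,a0=None,**k):
    p=ray(t,px,z); x0=list(p[:2])+([a0] if a0 is not None else [])
    r=fit(t,cond,px,mod,x0,**k); print(n,np.round(r[0],4),round(r[1],3)); return r[0]
a=go("tin",proj(t,(.457,-.397,.056)),.056,lambda h:(h[...,2]>140)&(h[...,1]<70),lambda p:disc(p[0],p[1],.046,(.056,)),r=12)
b=go("box",proj(t,(.384,.224,.1155)),.1155,lambda h:(h[...,2]<95)&(h[...,1]<135),lambda p:rect(*p,.056,.062,(.1155,.0655)),-0.3,r=14)
f=go("flat",proj(t,(.392,.223,.0655)),.0655,lambda h:(h[...,1]>95)|(h[...,2]<90),lambda p:rect(*p,.069,.110,(.0105,.0655)),-0.1,close=6)
sh=[disc(*a,.046,(.056,)),rect(*b,.056,.062,(.1155,)),rect(*f,.069,.11,(.0655,)),disc(.4573,-.3967,.07,(.024,))]
A=overlay(t,sh,(165,215,80,60),None,10)[:,:];B=overlay(t,sh,(380,195,60,60),None,10)
cv2.imwrite("pics/ov2.png",cv2.resize(np.hstack([A[:,:600],B[:,:]]),(800,400)))
E
python3 m2.py; python3 go.py .391 .223 .21 30
```

```text
tin [ 0.4535 -0.3972] 0.495
box [ 0.3808  0.2193 -0.4145] 0.172
flat [ 0.3917  0.2232 -0.1273] 0.935
t 9.58 pos [ 0.4959 -0.0644  0.1981] ydir -3.9 w 0.087 F [ 0.1  6.4 -0.1] j [-0.48  0.24  0.62  2.   -0.18  0.95  0.17] tilt [-0.0012  0.0061 -1.    ]
(0.391, 0.223, 0.21, 30.0) -> [ 27.97 -12.42  -1.01] roll -33.9
```

View pics/ov2.png

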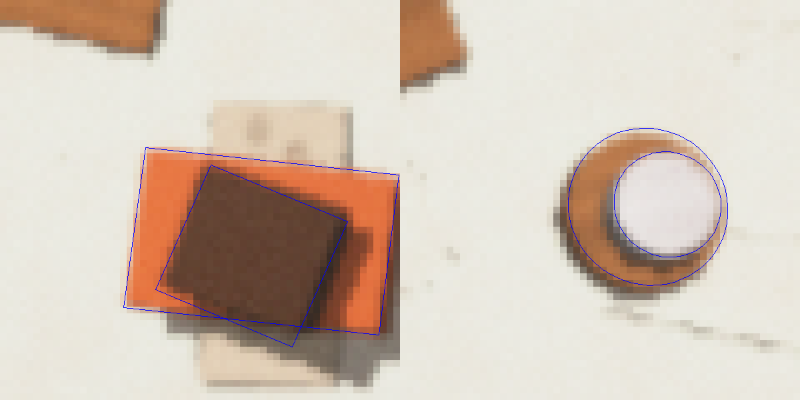

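The tin sits on the round stand, about 4 mm off centre (crop 667,205 against 648,207). The orange outline fits. The small-box fit is poor, so I refit its top face by colour.

```bash
cat > m3.py <<'E'
from ov import *
import pickle
t=pickle.load(open("t2.pkl","rb"))
px=(165+255/6.667,215+250/6.667)
hs=cv2.cvtColor(t["image"],cv2.COLOR_RGB2HSV); print(px)
for d in(0,5,8,11,13,15): print(hs[int(px[1]),int(px[0])+d],hs[int(px[1])+d,int(px[0])],hs[int(px[1]),int(px[0])-d])
c=lambda h:(h[...,2]<125)&(h[...,2]>62)&(h[...,1]<155)
p=ray(t,px,.1155);best=max((fit(t,c,px,lambda p:rect(*p,.056,.062,(.1155,)),[p[0],p[1],a],r=16) for a in(-.35,1.2)),key=lambda q:q[1])
print(best)
b=best[0];cv2.imwrite("pics/ov3.png",overlay(t,[rect(*b,.056,.062,(.1155,))],(180,225,45,45),None,10))
E
python3 m3.py
```

```text
(203.24808759562023, 252.49812509374533)
[ 10 128  98] [ 10 128  98] [ 10 128  98]
[ 10 126  99] [  9 118  97] [ 11 128  98]
[ 10 121  97] [  9 122  94] [  9 124  99]
[11 95 67] [ 11 106  82] [ 10 128 100]
[  8 137  78] [ 14  66 104] [  9 182 191]
[  7 159 125] [ 17  53 199] [  9 181 231]
(array([0.37819092, 0.21864853, 1.25155662]), np.float64(0.8221354032796998))
```

View pics/ov3.png

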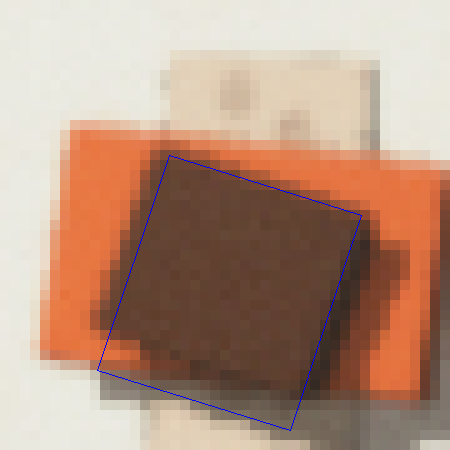

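```bash
python3 - <<'E'
from h import *
import pickle
t=pickle.load(open("t2.pkl","rb"))
P=[ray(t,(180+x/10-.5,225+y/10-.5),.1155)[:2]*1000 for x,y in((165,155),(360,215),(310,395),(105,325))]
for i in range(4):
    d=P[(i+1)%4]-P[i];print(P[i].round(1),np.linalg.norm(d).round(1),np.degrees(np.arctan2(d[1],d[0])).round(1))
print(np.mean(P,0))
# scene camera view of predicted box, two yaws
g=snap("scene","pics/s3.png")
from ov import overlay
sh=lambda a:[rect(.3845,.2207,a,.056,.062,(.1155,)),rect(.3845,.2207,a,.056,.062,(.0655,)),rect(.392,.223,-.1273,.069,.110,(.0655,))]
A=overlay(g,sh(-.33),(180,170,60,70),None,8)
cv2.imwrite("pics/ov4.png",A)
E
python3 go.py .3845 .2207 .21 30
```

```text
[416.7 236.9] 56.9 -108.2
[398.9 182.8] 51.1 164.5
[349.6 196.4] 60.1 70.2
[370. 253.] 49.4 -19.1
[383.78954171 217.27309924]
t 9.63 pos [ 0.4956 -0.0683  0.1981] ydir -4.2 w 0.0869 F [-0.   0.2 -0.5] j [-0.47  0.24  0.63  2.   -0.18  0.95  0.17] tilt [-0.0011  0.0036 -1.    ]
(0.3845, 0.2207, 0.21, 30.0) -> [ 28.02 -13.2   -1.07] roll -34.2
```

View pics/ov4.png

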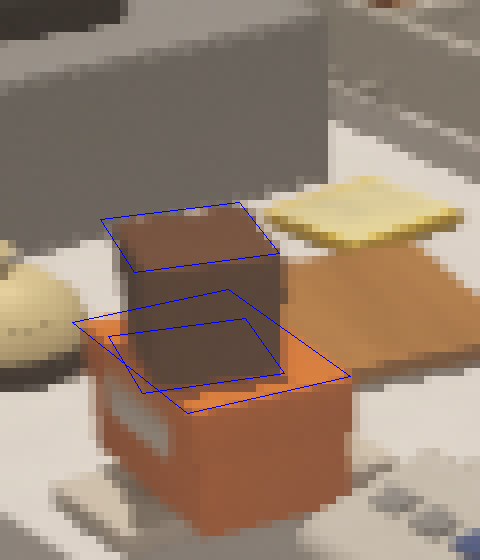

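The scene view confirms the small box: its top corners at crop (280,253) and (135,270) match, so its x axis points at about -18°. I grip across the 56 mm.

Request:
{"name": "servo_tool", "arguments": {
  "steps": [4,-1.6,0,2,8,-3.4,0,4,12,-5.3,0,6,16,-7.3,0,8,20,-9.4,0,10,23.8,-11.4,0,12,26.8,-12.8,0,14,27.9,-13.2,0,14]
}}

```text
t: 10.3
tool_pos: [0.385, 0.2177, 0.1986]
tool_rot: [[0.32, 0.947, -0.001], [0.947, -0.32, 0.001], [0.001, -0.002, -1.0]]
contact_force: [0.7, -0.4, 0.9]
gripper_width: 0.087
gripper_force: 0.0
```

```bash
python3 go.py .384 .219 .13 -18 .384 .219 .086 -18
```

```text
t 10.3 pos [0.385  0.2177 0.1986] ydir -18.7 w 0.087 F [ 0.7 -0.4  0.9] j [-1.02  0.12  0.45  2.12 -0.07  0.92 -0.86] tilt [-0.0013  0.0015 -1.    ]
(0.384, 0.219, 0.13, -18.0) -> [ 0.09 -0.13  6.86] roll -0.7
(0.384, 0.219, 0.086, -18.0) -> [ 0.08 -0.12 11.26] roll -0.7
```

Request:
{"name": "servo_tool", "arguments": {
  "steps": [0,0,1.5,0,0,0,3.5,0,0,0,5.5,0,0,0,7.5,0,0,0,9.5,0,0,0,10.8,0,0,0,11.2,0,0,0,11.2,0]
}}

```text
t: 10.97
tool_pos: [0.3872, 0.2122, 0.0858]
tool_rot: [[0.326, 0.945, -0.002], [0.945, -0.326, -0.002], [-0.003, -0.001, -1.0]]
contact_force: [-0.2, -0.0, -0.1]
gripper_width: 0.0872
gripper_force: 0.0
```

Request:
{"name": "servo_tool", "arguments": {
  "steps": [0,0,0,0,0,0,0,0,0,0,0,0,0,0,0,0,0,0,0,0,0,0,0,0,0,0,0,0,0,0,0,0],
  "hand": 1
}}

```text
t: 11.63
tool_pos: [0.3875, 0.2135, 0.087]
tool_rot: [[0.325, 0.946, -0.001], [0.946, -0.325, 0.0], [0.0, -0.001, -1.0]]
contact_force: [-1.3, -0.0, 5.5]
gripper_width: 0.0549
gripper_force: 30.0
```

```bash
python3 go.py .384 .219 .086 -18
```

```text
t 11.63 pos [0.3875 0.2135 0.087 ] ydir -19.0 w 0.0549 F [-1.3 -0.   5.5] j [-0.95  0.31  0.42  2.22 -0.21  0.64 -0.71] tilt [-6.e-04  5.e-04 -1.e+00]
(0.384, 0.219, 0.086, -18.0) -> [ 0.41 -0.51  0.1 ] roll -1.0
```

Request:
{"name": "servo_tool", "arguments": {
  "steps": [0,0,-0.3,0,0,0,-1,0,0,0,-2.5,0,0,0,-4.5,0,0,0,-6.5,0,0,0,-8.5,0,0,0,-10.5,0,0,0,-11.5,0]
}}

```text
t: 12.3
tool_pos: [0.3889, 0.2135, 0.2042]
tool_rot: [[0.326, 0.946, 0.003], [0.945, -0.326, 0.003], [0.003, 0.002, -1.0]]
contact_force: [0.6, 1.1, -1.4]
gripper_width: 0.055
gripper_force: 30.0
```

```bash
python3 go.py .50 -.03 .20 -48 .551 -.276 .2 -69
```

```text
t 12.3 pos [0.3889 0.2135 0.2042] ydir -19.0 w 0.055 F [ 0.6  1.1 -1.4] j [-1.03  0.11  0.47  2.11 -0.06  0.93 -0.85] tilt [ 0.0032  0.0026 -1.    ]
(0.5, -0.03, 0.2, -48.0) -> [-19.41  18.43   0.39] roll 29.0
(0.551, -0.276, 0.2, -69.0) -> [-41.01  31.26   0.34] roll 50.0
```

Request:
{"name": "servo_tool", "arguments": {
  "steps": [-1.8,1.8,0,3,-4.4,4.2,0,7,-7,6.6,0,11,-9.6,9,0,15,-12.2,11.5,0,19,-14.8,14,0,23,-17.6,16.2,0,27,-20.4,18.4,0,31]
}}

```text
t: 12.97
tool_pos: [0.4956, -0.0412, 0.2016]
tool_rot: [[0.768, 0.641, -0.0], [0.641, -0.768, -0.0], [-0.0, -0.0, -1.0]]
contact_force: [1.2, -0.3, -1.2]
gripper_width: 0.0548
gripper_force: 30.0
```

```bash
python3 go.py .551 -.276 .15 -69
```

```text
t 12.97 pos [ 0.4956 -0.0412  0.2016] ydir -50.2 w 0.0548 F [ 1.2 -0.3 -1.2] j [-0.62  0.25  0.73  2.01 -0.2   0.96 -0.66] tilt [-1.e-04 -1.e-04 -1.e+00]
(0.551, -0.276, 0.15, -69.0) -> [-10.79  21.58   5.16] roll 18.8
```

Request:
{"name": "servo_tool", "arguments": {
  "steps": [-1.6,3.2,0,3,-3.3,6.6,0,6,-5,10,0,9,-6.8,13.4,0.5,12,-8.5,16.8,1.5,15,-10,20,3,17.5,-10.7,21.5,4.5,18.8,-10.7,21.5,5,18.8]
}}

```text
t: 13.63
tool_pos: [0.5501, -0.2777, 0.1495]
tool_rot: [[0.935, 0.356, -0.004], [0.356, -0.935, -0.003], [-0.005, 0.002, -1.0]]
contact_force: [0.6, -0.7, -0.8]
gripper_width: 0.0547
gripper_force: 30.0
```

```bash
python3 go.py .551 -.276 .06 -69
python3 - <<'E'
from ov import *
s=state();p=s["tool_pos"];R=np.array(s["tool_rot"]);a=np.arctan2(R[1,1],R[0,1])
t=snap("top","pics/t3.png")
g=snap("scene","pics/s4.png")
f=lambda o:[[tuple(np.array(q)+[0,0,0]) for q in rect(p[0]+R[0,0]*o,p[1]+R[1,0]*o,a,.056,.062,(p[2]+dz,))] for dz in(.0285,-.0215)]
u=proj(g,p).astype(int);A=overlay(g,f(0)+f(.006)[:1],(u[0]-30,u[1]-25,60,50),None,10)
cv2.imwrite("pics/ov5.png",A)
E
```

```text
t 13.63 pos [ 0.5501 -0.2777  0.1495] ydir -69.2 w 0.0547 F [ 0.6 -0.7 -0.8] j [-0.14  0.55  0.77  1.79 -0.44  0.98 -0.41] tilt [-0.0036 -0.0033 -1.    ]
(0.551, -0.276, 0.06, -69.0) -> [ 0.19 -0.15  8.94] roll -0.2
```

View pics/ov5.png

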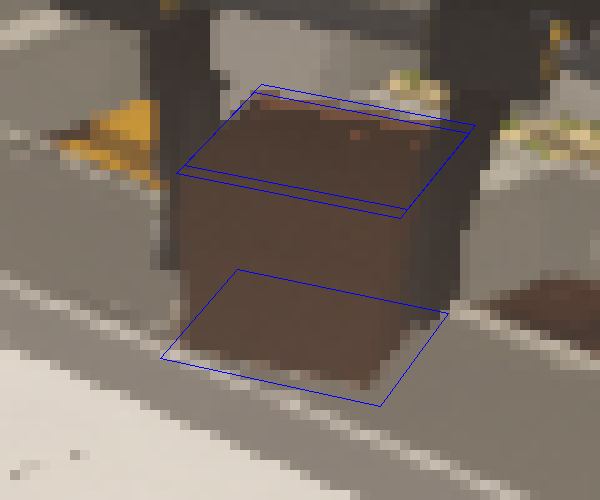

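The small box hangs level in the grip, with its front bottom edge at crop (185,345)-(370,385). It sits roughly 4 mm along tool +x, which matches the pick measurement, so I compensate and lower.

Request:
{"name": "servo_tool", "arguments": {
  "steps": [0,0,1.5,0,-0.1,0,3.5,0,-0.2,0,5.5,0,-0.2,0,7,0,-0.2,0,8.5,0,-0.2,0,9.5,0,-0.2,0,10.2,0,-0.2,0,10.4,0]
}}

```text
t: 14.4
tool_pos: [0.55, -0.2723, 0.0471]
tool_rot: [[0.932, 0.364, -0.001], [0.364, -0.932, 0.001], [-0.0, -0.001, -1.0]]
contact_force: [0.1, -0.0, -0.5]
gripper_width: 0.055
gripper_force: 30.0
```

Request:
{"name": "servo_tool", "arguments": {
  "steps": [0,0,0,0,0,0,0,0,0,0,0,0,0,0,0,0,0,0,0,0,0,0,0,0,0,0,0,0,0,0,0,0]
}}

```text
t: 15.07
tool_pos: [0.5499, -0.2737, 0.0478]
tool_rot: [[0.932, 0.362, 0.0], [0.362, -0.932, 0.0], [0.0, -0.0, -1.0]]
contact_force: [0.0, 0.1, -1.7]
gripper_width: 0.0549
gripper_force: 30.0
```

```bash
python3 go.py .547 -.2775 .0395 -69
```

```text
t 15.07 pos [ 0.5499 -0.2737  0.0478] ydir -68.8 w 0.0549 F [ 0.   0.1 -1.7] j [-0.07  0.67  0.66  1.86 -0.56  0.8  -0.31] tilt [ 1.e-04  1.e-04 -1.e+00]
(0.547, -0.2775, 0.0395, -69.0) -> [-0.41  0.25  0.83] roll 0.2
```

Request:
{"name": "servo_tool", "arguments": {
  "steps": [-0.2,0.1,0.2,0,-0.4,0.25,0.4,0,-0.4,0.25,0.5,0,-0.4,0.25,0.6,0,-0.4,0.25,0.7,0,-0.4,0.25,0.8,0,-0.4,0.25,0.85,0,-0.4,0.25,0.85,0]
}}

```text
t: 15.73
tool_pos: [0.5471, -0.2774, 0.0396]
tool_rot: [[0.932, 0.362, 0.0], [0.362, -0.932, 0.0], [0.0, -0.0, -1.0]]
contact_force: [-1.2, 1.1, 2.4]
gripper_width: 0.0549
gripper_force: 30.0
```

Request:
{"name": "servo_tool", "arguments": {
  "steps": [0,0,0,0,0,0,0,0,0,0,0,0,0,0,0,0,0,0,0,0,0,0,0,0,0,0,0,0,0,0,0,0]
}}

```text
t: 16.4
tool_pos: [0.5471, -0.2774, 0.0396]
tool_rot: [[0.932, 0.362, 0.0], [0.362, -0.932, 0.0], [0.0, -0.0, -1.0]]
contact_force: [-1.5, 1.6, 4.9]
gripper_width: 0.0548
gripper_force: 30.0
```

In contact with 5 N upward, so I release, rise and look.

Request:
{"name": "servo_tool", "arguments": {
  "steps": [0,0,0,0,0,0,0,0,0,0,0,0,0,0,0,0,0,0,0,0,0,0,0,0,0,0,0,0,0,0,0,0],
  "hand": 0
}}

```text
t: 17.07
tool_pos: [0.5471, -0.2775, 0.0391]
tool_rot: [[0.932, 0.362, -0.0], [0.362, -0.932, -0.0], [-0.0, 0.0, -1.0]]
contact_force: [-0.7, -0.0, 0.6]
gripper_width: 0.0862
gripper_force: 0.0
```

Request:
{"name": "servo_tool", "arguments": {
  "steps": [0,0,-1,0,0,0,-2.5,0,0,0,-5,0,0,0,-8,0,0,0,-11,0,0,0,-14,0,0,0,-16,0,0,0,-16,0]
}}

```text
t: 17.73
tool_pos: [0.5492, -0.2795, 0.2048]
tool_rot: [[0.932, 0.362, 0.009], [0.362, -0.932, -0.003], [0.007, 0.006, -1.0]]
contact_force: [-0.0, -0.7, 0.2]
gripper_width: 0.0872
gripper_force: 0.0
```

```bash
python3 go.py .45 .0 .20 -20 .392 .223 .2 -7
```

```text
t 17.73 pos [ 0.5492 -0.2795  0.2048] ydir -68.8 w 0.0872 F [-0.  -0.7  0.2] j [-0.17  0.48  0.81  1.75 -0.4   1.07 -0.43] tilt [ 0.0088 -0.0034 -1.    ]
(0.45, 0.0, 0.2, -20.0) -> [  0.85 -29.65   0.3 ] roll -48.8
(0.392, 0.223, 0.2, -7.0) -> [  3.51 -52.54   0.18] roll -61.8
```

Request:
{"name": "servo_tool", "arguments": {
  "steps": [0,-3,0,-5,0,-6.8,0,-11,0,-10.6,0,-17,0.2,-14.4,0,-23,0.5,-18.2,0,-29,0.8,-22,0,-35,1,-25.8,0,-41,1.2,-29.6,0,-47]
}}

```text
t: 18.4
tool_pos: [0.4498, 0.0043, 0.1991]
tool_rot: [[0.366, 0.93, -0.0], [0.93, -0.366, 0.0], [0.0, -0.0, -1.0]]
contact_force: [0.3, -0.1, 0.1]
gripper_width: 0.0871
gripper_force: 0.0
```

```bash
cat > m4.py <<'E'
from ov import *
import pickle
t=snap("top","pics/t4.png");pickle.dump(t,open("t4.pkl","wb"))
f=fit(t,lambda h:(h[...,1]>95)&(h[...,0]<15),proj(t,(.392,.223,.0655)),lambda p:rect(*p,.069,.110,(.0655,)),[.392,.223,-.127],close=3);print("flat",f)
px=proj(t,(.551,-.276,.068))
b=fit(t,lambda h:(h[...,2]<115),px,lambda p:rect(*p,.056,.062,(.018,.068)),[.551,-.276,.367],r=14);print("box",b)
sh=[rect(*b[0],.056,.062,(.068,)),rect(.5511,-.2759,.367,.078,.078,(.018,)),rect(*f[0],.069,.11,(.0655,))]
A=overlay(t,sh,(180,225,50,50),None,8);B=overlay(t,sh,(350,172,50,50),None,8)
cv2.imwrite("pics/ov6.png",np.hstack([A,B]))
E
python3 m4.py; python3 go.py .392 .223 .2 -7
```

```text
flat (array([ 0.39036779,  0.22147034, -0.14025951]), np.float64(0.956420850076405))
box (array([ 0.54866631, -0.27550203, -0.0097769 ]), np.float64(0.8069925805468036))
t 18.45 pos [0.4472 0.0119 0.1984] ydir -20.7 w 0.0873 F [-2.3  6.5 -0.7] j [-0.66  0.14  0.6   2.11 -0.1   0.92 -0.36] tilt [-0.0044  0.0049 -1.    ]
(0.392, 0.223, 0.2, -7.0) -> [ 17.79 -12.64  -0.03] roll -13.7
```

View pics/ov6.png

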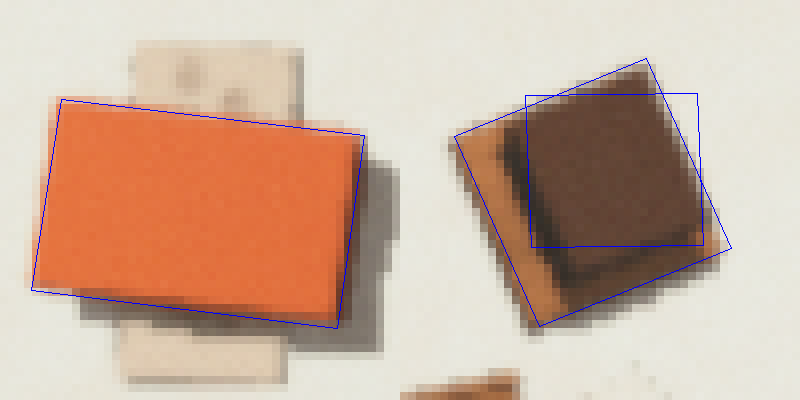

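```bash
python3 - <<'E'
from h import *
import pickle
t=pickle.load(open("t4.pkl","rb"))
print(ray(t,(375.0,193.1),.068))
c=[ray(t,(350+(x-400)/8-.5,172+y/8-.5),.068)[:2]*1000 for x,y in((510,130),(647,70),(700,225),(560,268))]
for i in range(4): d=c[(i+1)%4]-c[i];print(c[i].round(1),np.linalg.norm(d).round(1),np.degrees(np.arctan2(d[1],d[0])).round(1))
E
python3 go.py .391 .2225 .2 -8
```

```text
[ 0.54794113 -0.27170556  0.068     ]
[ 564.5 -238.6] 54.8 -67.3
[ 585.6 -289.1] 59.8 -164.4
[ 528.  -305.2] 53.1 106.0
[ 513.4 -254.2] 53.5 17.0
t 18.45 pos [0.4472 0.0119 0.1984] ydir -20.7 w 0.0873 F [-2.3  6.5 -0.7] j [-0.66  0.14  0.6   2.11 -0.1   0.92 -0.36] tilt [-0.0044  0.0049 -1.    ]
(0.391, 0.2225, 0.2, -8.0) -> [ 17.71 -12.71  -0.03] roll -12.7
```

The small box sits square on its stand, about 5 mm or less off centre (top centre at crop 604,173). Next, the flat box.

Request:
{"name": "servo_tool", "arguments": {
  "steps": [3,-1.8,0,-2,6.2,-4,0,-4,9.4,-6.2,0,-6,12.4,-8.4,0,-8,15.2,-10.6,0,-10,17.2,-12.2,0,-12,17.7,-12.7,0,-12.7,17.7,-12.7,0,-12.7]
}}

```text
t: 19.12
tool_pos: [0.3979, 0.2158, 0.1989]
tool_rot: [[0.154, 0.988, -0.001], [0.988, -0.154, -0.0], [-0.0, -0.001, -1.0]]
contact_force: [-0.2, 0.4, -0.2]
gripper_width: 0.0869
gripper_force: 0.0
```

Request:
{"name": "servo_tool", "arguments": {
  "steps": [0,0,1.5,0,0,0,3.5,0,0,0,5.5,0,0,0,7.5,0,0,0,8.5,0,0,0,9.2,0,0,0,9.5,0,0,0,9.5,0]
}}

```text
t: 19.78
tool_pos: [0.3992, 0.2137, 0.1042]
tool_rot: [[0.159, 0.987, -0.0], [0.987, -0.159, -0.0], [-0.0, -0.0, -1.0]]
contact_force: [-0.1, -0.5, -0.5]
gripper_width: 0.0874
gripper_force: 0.0
```

Request:
{"name": "servo_tool", "arguments": {
  "steps": [0,0,0,0,0,0,0,0,0,0,0,0,0,0,0,0,0,0,0,0,0,0,0,0,0,0,0,0,0,0,0,0]
}}

```text
t: 20.45
tool_pos: [0.3988, 0.2143, 0.1043]
tool_rot: [[0.158, 0.988, 0.0], [0.988, -0.158, 0.0], [0.0, -0.0, -1.0]]
contact_force: [-0.0, 0.2, -0.8]
gripper_width: 0.0868
gripper_force: 0.0
```

```bash
python3 go.py .391 .2225 .032 -8
```

```text
t 20.45 pos [0.3988 0.2143 0.1043] ydir -9.1 w 0.0868 F [-0.   0.2 -0.8] j [-0.91  0.29  0.38  2.19 -0.17  0.69 -0.57] tilt [ 0.e+00  1.e-04 -1.e+00]
(0.391, 0.2225, 0.032, -8.0) -> [ 0.68 -0.9   7.23] roll -1.1
```

Request:
{"name": "servo_tool", "arguments": {
  "steps": [0.3,-0.4,0,-0.5,0.7,-0.9,0,-1.1,0.7,-0.9,0,-1.1,0.7,-0.9,0.5,-1.1,0.7,-0.9,1,-1.1,0.7,-0.9,1.5,-1.1,0.7,-0.9,1.5,-1.1,0.7,-0.9,1.5,-1.1]
}}

```text
t: 21.12
tool_pos: [0.3908, 0.2222, 0.0887]
tool_rot: [[0.139, 0.99, -0.001], [0.99, -0.139, -0.001], [-0.001, -0.001, -1.0]]
contact_force: [0.3, 0.4, 1.0]
gripper_width: 0.0868
gripper_force: 0.0
```

```bash
python3 go.py .391 .2225 .032 -8
```

```text
t 21.12 pos [0.3908 0.2222 0.0887] ydir -8.0 w 0.0868 F [0.3 0.4 1. ] j [-0.92  0.31  0.37  2.2  -0.18  0.65 -0.56] tilt [-9.e-04 -9.e-04 -1.e+00]
(0.391, 0.2225, 0.032, -8.0) -> [0.03 0.02 5.67] roll 0.0
```

Request:
{"name": "servo_tool", "arguments": {
  "steps": [0,0,1,0,0,0,2,0,0,0,3,0,0,0,4,0,0,0,5,0,0,0,5.6,0,0,0,5.6,0,0,0,5.6,0]
}}

```text
t: 21.78
tool_pos: [0.3909, 0.2224, 0.0327]
tool_rot: [[0.139, 0.99, -0.001], [0.99, -0.139, -0.001], [-0.001, -0.001, -1.0]]
contact_force: [-0.2, 0.4, -0.0]
gripper_width: 0.0871
gripper_force: 0.0
```

Request:
{"name": "servo_tool", "arguments": {
  "steps": [0,0,0,0,0,0,0,0,0,0,0,0,0,0,0,0,0,0,0,0,0,0,0,0,0,0,0,0,0,0,0,0],
  "hand": 1
}}

```text
t: 22.45
tool_pos: [0.3916, 0.2229, 0.0336]
tool_rot: [[0.139, 0.99, 0.001], [0.99, -0.139, 0.001], [0.001, 0.001, -1.0]]
contact_force: [0.8, -0.7, 5.6]
gripper_width: 0.0678
gripper_force: 30.0
```

```bash
python3 go.py .391 .2225 .16 -8
```

```text
t 22.45 pos [0.3916 0.2229 0.0336] ydir -8.0 w 0.0678 F [ 0.8 -0.7  5.6] j [-0.87  0.42  0.31  2.24 -0.26  0.52 -0.5 ] tilt [ 1.e-03  8.e-04 -1.e+00]
(0.391, 0.2225, 0.16, -8.0) -> [ -0.04  -0.04 -12.64] roll 0.0
```

Request:
{"name": "servo_tool", "arguments": {
  "steps": [0,0,-0.3,0,0,0,-1,0,0,0,-2.5,0,0,0,-4.5,0,0,0,-6.5,0,0,0,-8,0,0,0,-9,0,0,0,-9,0]
}}

```text
t: 23.12
tool_pos: [0.3918, 0.2233, 0.125]
tool_rot: [[0.138, 0.99, 0.003], [0.99, -0.138, 0.003], [0.003, 0.002, -1.0]]
contact_force: [0.4, 0.2, -1.1]
gripper_width: 0.0675
gripper_force: 30.0
```

```bash
python3 go.py .5445 .338 .10 -14.2
```

```text
t 23.12 pos [0.3918 0.2233 0.125 ] ydir -8.0 w 0.0675 F [ 0.4  0.2 -1.1] j [-0.95  0.25  0.39  2.18 -0.14  0.74 -0.6 ] tilt [ 0.0025  0.0027 -1.    ]
(0.5445, 0.338, 0.1, -14.2) -> [13.47 13.53  2.57] roll 6.2
```

Request:
{"name": "servo_tool", "arguments": {
  "steps": [1.5,1.5,0,0.7,3.8,3.8,0,2,6.2,6.2,0,3.2,8.6,8.6,0,4.4,11,11,0.5,5.5,12.8,12.8,1.2,6.2,13.5,13.5,2,6.2,13.5,13.5,2.5,6.2]
}}

```text
t: 23.78
tool_pos: [0.5438, 0.3384, 0.0956]
tool_rot: [[0.244, 0.97, -0.001], [0.97, -0.244, -0.002], [-0.002, -0.001, -1.0]]
contact_force: [-0.7, -0.1, -2.3]
gripper_width: 0.0678
gripper_force: 30.0
```

Request:
{"name": "servo_tool", "arguments": {
  "steps": [0,0,0.5,0,0,0,1.2,0,0,0,2,0,0,0,3,0,0,0,3.8,0,0,0,4.5,0,0,0,5,0,0,0,5,0]
}}

```text
t: 24.45
tool_pos: [0.5426, 0.3372, 0.0469]
tool_rot: [[0.245, 0.97, -0.002], [0.97, -0.245, -0.001], [-0.002, -0.002, -1.0]]
contact_force: [-0.5, 0.6, -0.8]
gripper_width: 0.0676
gripper_force: 30.0
```

```bash
python3 go.py .5445 .338 .0351 -14.2
```

```text
t 24.45 pos [0.5426 0.3372 0.0469] ydir -14.2 w 0.0676 F [-0.5  0.6 -0.8] j [-0.87  0.63  0.35  1.79 -0.29  0.77 -0.62] tilt [-0.0019 -0.0012 -1.    ]
(0.5445, 0.338, 0.0351, -14.2) -> [0.13 0.16 1.18] roll 0.0
```

Request:
{"name": "servo_tool", "arguments": {
  "steps": [0.1,0.1,0.4,0,0.1,0.1,0.7,0,0.1,0.1,0.9,0,0.1,0.1,1,0,0.1,0.1,1.1,0,0.1,0.1,1.15,0,0.1,0.1,1.2,0,0.1,0.1,1.2,0]
}}

```text
t: 25.12
tool_pos: [0.5447, 0.3384, 0.0363]
tool_rot: [[0.245, 0.97, 0.0], [0.97, -0.245, 0.0], [0.0, 0.0, -1.0]]
contact_force: [0.0, 1.0, -2.3]
gripper_width: 0.0679
gripper_force: 30.0
```

Request:
{"name": "servo_tool", "arguments": {
  "steps": [0,0,0,0,0,0,0,0,0,0,0,0,0,0,0,0,0,0,0,0,0,0,0,0,0,0,0,0,0,0,0,0]
}}

```text
t: 25.78
tool_pos: [0.5447, 0.3383, 0.0362]
tool_rot: [[0.245, 0.97, -0.0], [0.97, -0.245, 0.0], [0.0, -0.0, -1.0]]
contact_force: [0.2, -0.4, -1.6]
gripper_width: 0.0676
gripper_force: 30.0
```

Request:
{"name": "servo_tool", "arguments": {
  "steps": [0,0,0.03,0,0,0,0.06,0,0,0,0.1,0,0,0,0.12,0,0,0,0.14,0,0,0,0.16,0,0,0,0.16,0,0,0,0.16,0]
}}

```text
t: 26.45
tool_pos: [0.5447, 0.3383, 0.0352]
tool_rot: [[0.245, 0.97, -0.0], [0.97, -0.245, 0.0], [0.0, -0.0, -1.0]]
contact_force: [-3.5, -1.5, 5.3]
gripper_width: 0.0679
gripper_force: 30.0
```

Request:
{"name": "servo_tool", "arguments": {
  "steps": [0,0,0,0,0,0,0,0,0,0,0,0,0,0,0,0,0,0,0,0,0,0,0,0,0,0,0,0,0,0,0,0],
  "hand": 0
}}

```text
t: 27.12
tool_pos: [0.5447, 0.3383, 0.0346]
tool_rot: [[0.245, 0.97, 0.0], [0.97, -0.245, 0.0], [0.0, 0.0, -1.0]]
contact_force: [0.2, 0.8, -0.2]
gripper_width: 0.0865
gripper_force: 0.0
```

Request:
{"name": "servo_tool", "arguments": {
  "steps": [0,0,-1,0,0,0,-2.5,0,0,0,-4.5,0,0,0,-7,0,0,0,-9.5,0,0,0,-12,0,0,0,-14,0,0,0,-14,0]
}}

```text
t: 27.78
tool_pos: [0.5475, 0.3395, 0.1805]
tool_rot: [[0.245, 0.969, 0.008], [0.969, -0.245, 0.006], [0.008, 0.006, -1.0]]
contact_force: [0.9, 0.2, 0.1]
gripper_width: 0.0869
gripper_force: 0.0
```

Request:
{"name": "servo_tool", "arguments": {
  "steps": [-2,-1,0,0,-5,-2.5,0,0,-8.5,-4,0,0,-12,-5,0,0,-16,-5,0,0,-20,-5,0,0,-24,-5,0,0,-26,-5,0,0]
}}

```text
t: 28.45
tool_pos: [0.4303, 0.0938, 0.1744]
tool_rot: [[0.249, 0.968, -0.002], [0.968, -0.249, -0.001], [-0.001, -0.002, -1.0]]
contact_force: [-0.2, -0.4, 0.3]
gripper_width: 0.087
gripper_force: 0.0
```

```bash
cat > m5.py <<'E'
from ov import *
import pickle
t=snap("top","pics/t5.png");pickle.dump(t,open("t5.pkl","wb"))
c=cv2.resize(cv2.cvtColor(t["image"],cv2.COLOR_RGB2BGR)[180:280,140:240],None,fx=6,fy=6,interpolation=cv2.INTER_NEAREST)
f=fit(t,lambda h:(h[...,1]>160)&(h[...,0]<11)&(h[...,2]>185),proj(t,(.5445,.338,.067)),lambda p:rect(*p,.069,.110,(.067,)),[.5445,.338,-.2476],r=25);print("flat",f)
px=proj(t,(.391,.222,.0105))
b=fit(t,lambda h:(h[...,1]>32),px,lambda p:rect(*p,.126,.062,(.0,.0105,)),[.391,.222,-.05],r=30,close=3);print("tab",b)
sh=[rect(*b[0],.126,.062,(.0105,)),rect(.5445,.3381,-.2476,.096,.136,(.012,)),rect(*f[0],.069,.11,(.067,))]
cv2.imwrite("pics/ov7.png",overlay(t,sh,(135,178,100,96),None,6))
E
python3 m5.py; python3 go.py .391 .222 .06 90
```

```text
flat (array([ 0.54399977,  0.33866246, -0.25540521]), np.float64(0.9353352349308842))
tab (array([ 0.39543345,  0.22554157, -0.05475276]), np.float64(0.4186381481670321))
t 28.5 pos [0.4298 0.0914 0.1744] ydir -14.6 w 0.0867 F [-1.4 -2.4 -0.2] j [-0.77  0.16  0.52  2.15 -0.1   0.86 -0.45] tilt [-0.0028 -0.0013 -1.    ]
(0.391, 0.222, 0.06, 90.0) -> [11.67 -7.03 11.43] roll 75.4
```

View pics/ov7.png

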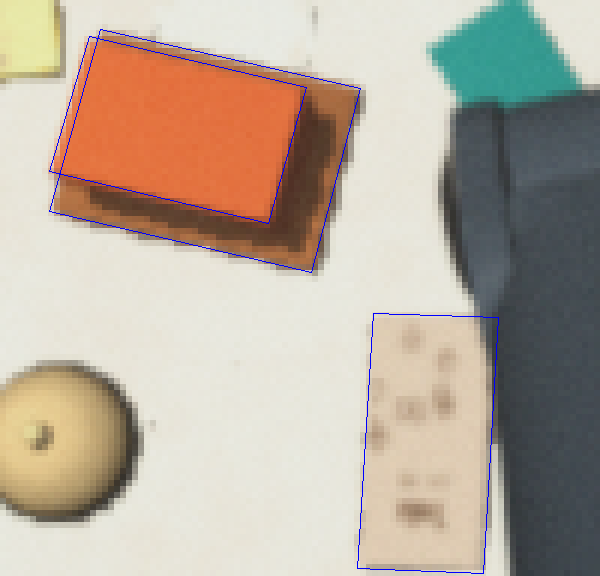

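The flat box is centred on its stand (crop 178,130) and the tablet fit (crop 428,443) matches its edges. I grip the tablet across its width, at ydir -93°.

Request:
{"name": "servo_tool", "arguments": {
  "steps": [1.5,-0.8,0.5,6.5,3,-1.6,1.2,13,4.6,-2.5,2,20,6.2,-3.4,3,27,7.8,-4.3,4,34,9.4,-5.2,5,41,11,-6.1,6,48,12,-6.7,6,55]
}}

```text
t: 29.17
tool_pos: [0.3952, 0.2327, 0.113]
tool_rot: [[0.936, 0.352, -0.003], [0.352, -0.936, -0.002], [-0.003, 0.001, -1.0]]
contact_force: [0.5, -0.3, -0.2]
gripper_width: 0.0867
gripper_force: 0.0
```

```bash
python3 go.py .3954 .2255 .06 -93.1
```

```text
t 29.17 pos [0.3952 0.2327 0.113 ] ydir -69.4 w 0.0867 F [ 0.5 -0.3 -0.2] j [-1.11  0.3   0.58  2.17 -0.25  0.73 -1.57] tilt [-0.0026 -0.0016 -1.    ]
(0.3954, 0.2255, 0.06, -93.1) -> [-0.22  0.68  5.31] roll 23.7
```

Request:
{"name": "servo_tool", "arguments": {
  "steps": [-0.1,0.2,0,6,-0.2,0.5,0.5,12,-0.2,0.7,1.5,18,-0.2,0.7,3,23.7,-0.2,0.7,4,23.7,-0.2,0.7,5,23.7,-0.2,0.7,5.3,23.7,-0.2,0.7,5.3,23.7]
}}

```text
t: 29.83
tool_pos: [0.3971, 0.2237, 0.0609]
tool_rot: [[0.999, -0.049, -0.001], [-0.049, -0.999, -0.001], [-0.001, 0.001, -1.0]]
contact_force: [0.2, -0.1, 0.2]
gripper_width: 0.0869
gripper_force: 0.0
```

Request:
{"name": "servo_tool", "arguments": {
  "steps": [0,0,0,0,0,0,0,0,0,0,0,0,0,0,0,0,0,0,0,0,0,0,0,0,0,0,0,0,0,0,0,0]
}}

```text
t: 30.5
tool_pos: [0.3976, 0.224, 0.0617]
tool_rot: [[0.999, -0.05, 0.0], [-0.05, -0.999, 0.0], [0.0, -0.0, -1.0]]
contact_force: [0.7, -1.0, -0.7]
gripper_width: 0.0874
gripper_force: 0.0
```

```bash
python3 go.py .3954 .2255 .0100 -93.1
```

```text
t 30.5 pos [0.3976 0.224  0.0617] ydir -92.9 w 0.0874 F [ 0.7 -1.  -0.7] j [-1.1   0.41  0.61  2.22 -0.41  0.62 -1.81] tilt [ 1.e-04  2.e-04 -1.e+00]
(0.3954, 0.2255, 0.01, -93.1) -> [-0.23 -0.13  5.17] roll 0.2
```

Request:
{"name": "servo_tool", "arguments": {
  "steps": [-0.1,-0.1,0.8,0,-0.2,-0.1,1.8,0,-0.2,-0.1,2.8,0,-0.2,-0.1,3.6,0,-0.2,-0.1,4.2,0,-0.2,-0.1,4.7,0,-0.2,-0.1,5,0,-0.2,-0.1,5.1,0]
}}

```text
t: 31.17
tool_pos: [0.3955, 0.2248, 0.01]
tool_rot: [[0.999, -0.051, -0.001], [-0.051, -0.999, -0.001], [-0.001, 0.001, -1.0]]
contact_force: [0.1, -0.6, 0.1]
gripper_width: 0.0868
gripper_force: 0.0
```

Request:
{"name": "servo_tool", "arguments": {
  "steps": [0,0,0,0,0,0,0,0,0,0,0,0,0,0,0,0,0,0,0,0,0,0,0,0,0,0,0,0,0,0,0,0],
  "hand": 1
}}

```text
t: 31.83
tool_pos: [0.3958, 0.2253, 0.0109]
tool_rot: [[0.999, -0.05, 0.0], [-0.05, -0.999, 0.001], [0.0, -0.001, -1.0]]
contact_force: [-0.7, 0.7, 3.4]
gripper_width: 0.0616
gripper_force: 30.0
```

```bash
python3 go.py .3954 .2255 .01 -93.1
```

```text
t 31.83 pos [0.3958 0.2253 0.0109] ydir -92.9 w 0.0616 F [-0.7  0.7  3.4] j [-1.02  0.5   0.51  2.24 -0.51  0.5  -1.73] tilt [ 2.e-04  5.e-04 -1.e+00]
(0.3954, 0.2255, 0.01, -93.1) -> [-0.04 -0.02  0.09] roll 0.2
```

Request:
{"name": "servo_tool", "arguments": {
  "steps": [0,0,-0.3,0,0,0,-1,0,0,0,-2.5,0,0,0,-4.5,0,0,0,-7,0,0,0,-9.5,0,0,0,-12,0,0,0,-14,0]
}}

```text
t: 32.5
tool_pos: [0.3958, 0.2248, 0.1525]
tool_rot: [[0.999, -0.051, 0.001], [-0.051, -0.999, 0.001], [0.001, -0.001, -1.0]]
contact_force: [-0.1, 0.1, -0.1]
gripper_width: 0.0612
gripper_force: 30.0
```

```bash
python3 go.py .49 0 .15 -86 .4013 -.2251 .15 -77.8
python3 - <<'E'
from h import *
s=state();p=s["tool_pos"];g=snap("scene","pics/s6.png");u=proj(g,p).astype(int)
x=cv2.imread("pics/s6.png")[u[1]-40:u[1]+40,u[0]-50:u[0]+50];cv2.imwrite("pics/s6c.png",cv2.resize(x,None,fx=5,fy=5))
E
```

```text
t 32.5 pos [0.3958 0.2248 0.1525] ydir -92.9 w 0.0612 F [-0.1  0.1 -0.1] j [-1.24  0.24  0.74  2.15 -0.23  0.82 -1.98] tilt [ 7.e-04  7.e-04 -1.e+00]
(0.49, 0.0, 0.15, -86.0) -> [10.55 21.97  0.24] roll -6.9
(0.4013, -0.2251, 0.15, -77.8) -> [ 2.83 44.9   0.22] roll -15.1
```

View pics/s6c.png

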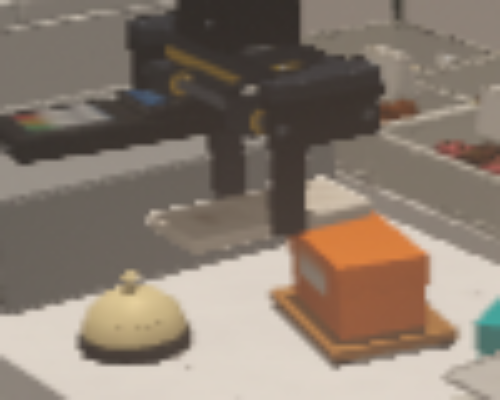

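The tablet is held level at crop (250,215), and the bell is undisturbed. I transfer it.

Request:
{"name": "servo_tool", "arguments": {
  "steps": [1.2,2,0,-0.9,2.6,4.6,0,-1.8,4,7.4,0,-2.7,5.4,10.2,0,-3.5,6.8,13.2,0,-4.3,8.2,16.2,0,-5.1,9.4,19.2,0,-6,10.5,22,0,-6.9]
}}

```text
t: 33.22
tool_pos: [0.4895, -0.0019, 0.1506]
tool_rot: [[0.998, 0.07, -0.0], [0.07, -0.998, -0.0], [-0.0, 0.0, -1.0]]
contact_force: [-0.2, 0.6, -1.0]
gripper_width: 0.0615
gripper_force: 30.0
```

```bash
python3 go.py .4013 -.2251 .12 -77.8
```

```text
t 33.22 pos [ 0.4895 -0.0019  0.1506] ydir -86.0 w 0.0615 F [-0.2  0.6 -1. ] j [-0.71  0.32  0.77  2.08 -0.3   0.85 -1.27] tilt [-2.e-04 -1.e-04 -1.e+00]
(0.4013, -0.2251, 0.12, -77.8) -> [-10.36  21.65   3.06] roll -8.2
```

Request:
{"name": "servo_tool", "arguments": {
  "steps": [-1,2.6,0,-1,-2.2,5.6,0,-2,-3.6,8.8,0,-3.2,-5.2,12,0,-4.5,-7,15.2,0,-6,-8.8,18.4,0.5,-7.2,-10,21,1.5,-8.2,-10.4,21.6,2.5,-8.2]
}}

```text
t: 33.88
tool_pos: [0.3986, -0.2274, 0.126]
tool_rot: [[0.979, 0.205, 0.001], [0.205, -0.979, -0.002], [0.001, 0.002, -1.0]]
contact_force: [0.7, 0.6, -2.1]
gripper_width: 0.0614
gripper_force: 30.0
```

Request:
{"name": "servo_tool", "arguments": {
  "steps": [0,0,0.5,0,0,0,1.5,0,0,0,3,0,0,0,4.5,0,0,0,6,0,0,0,7,0,0,0,7,0,0,0,7,0]
}}

```text
t: 34.55
tool_pos: [0.401, -0.2219, 0.0552]
tool_rot: [[0.977, 0.213, -0.001], [0.213, -0.977, 0.0], [-0.001, -0.001, -1.0]]
contact_force: [0.8, -0.6, -1.6]
gripper_width: 0.0616
gripper_force: 30.0
```

Request:
{"name": "servo_tool", "arguments": {
  "steps": [0,0,0,0,0,0,0,0,0,0,0,0,0,0,0,0,0,0,0,0,0,0,0,0,0,0,0,0,0,0,0,0]
}}

```text
t: 35.22
tool_pos: [0.4009, -0.2227, 0.0556]
tool_rot: [[0.977, 0.212, 0.0], [0.212, -0.977, 0.0], [0.0, -0.0, -1.0]]
contact_force: [-1.2, -0.4, -1.8]
gripper_width: 0.0615
gripper_force: 30.0
```

```bash
python3 go.py .4013 -.2251 .0229 -77.8
```

```text
t 35.22 pos [ 0.4009 -0.2227  0.0556] ydir -77.8 w 0.0615 F [-1.2 -0.4 -1.8] j [-0.12  0.44  0.66  2.22 -0.47  0.62 -0.46] tilt [ 1.e-04  1.e-04 -1.e+00]
(0.4013, -0.2251, 0.0229, -77.8) -> [-0.01  0.24  3.27] roll 0.0
```

Request:
{"name": "servo_tool", "arguments": {
  "steps": [0,0.1,0.6,0,0,0.2,1.3,0,0,0.2,2,0,0,0.2,2.4,0,0,0.2,2.7,0,0,0.2,2.9,0,0,0.2,3,0,0,0.2,3,0]
}}

```text
t: 35.88
tool_pos: [0.4013, -0.2246, 0.0254]
tool_rot: [[0.977, 0.212, -0.0], [0.212, -0.977, 0.0], [-0.0, -0.0, -1.0]]
contact_force: [0.2, -0.1, -1.5]
gripper_width: 0.0615
gripper_force: 30.0
```

Request:
{"name": "servo_tool", "arguments": {
  "steps": [0,0,0,0,0,0,0.05,0,0,0,0.1,0,0,0,0.15,0,0,0,0.2,0,0,0,0.25,0,0,0,0.25,0,0,0,0.25,0]
}}

```text
t: 36.55
tool_pos: [0.4013, -0.2246, 0.0231]
tool_rot: [[0.977, 0.212, -0.0], [0.212, -0.977, 0.0], [-0.0, -0.0, -1.0]]
contact_force: [0.1, 0.1, -0.4]
gripper_width: 0.0613
gripper_force: 30.0
```

```bash
python3 go.py .4013 -.2251 .0229 -77.8
```

```text
t 36.55 pos [ 0.4013 -0.2246  0.0231] ydir -77.8 w 0.0613 F [ 0.1  0.1 -0.4] j [-0.06  0.5   0.6   2.23 -0.54  0.55 -0.4 ] tilt [-1.e-04  1.e-04 -1.e+00]
(0.4013, -0.2251, 0.0229, -77.8) -> [-0.01  0.05  0.02] roll 0.0
```

Request:
{"name": "servo_tool", "arguments": {
  "steps": [0,0,0.03,0,0,0,0.06,0,0,0,0.08,0,0,0,0.08,0,0,0,0.08,0,0,0,0.08,0,0,0,0.08,0,0,0,0.08,0]
}}

```text
t: 37.22
tool_pos: [0.4014, -0.2246, 0.0228]
tool_rot: [[0.977, 0.212, 0.0], [0.212, -0.977, 0.001], [0.001, -0.001, -1.0]]
contact_force: [-1.6, 1.5, 7.2]
gripper_width: 0.0611
gripper_force: 30.0
```

Request:
{"name": "servo_tool", "arguments": {
  "steps": [0,0,0,0,0,0,0,0,0,0,0,0,0,0,0,0,0,0,0,0,0,0,0,0,0,0,0,0,0,0,0,0],
  "hand": 0
}}

```text
t: 37.88
tool_pos: [0.4013, -0.2246, 0.0222]
tool_rot: [[0.977, 0.212, -0.0], [0.212, -0.977, 0.0], [-0.0, -0.0, -1.0]]
contact_force: [-0.0, -0.3, 0.1]
gripper_width: 0.0867
gripper_force: 0.0
```

Request:
{"name": "servo_tool", "arguments": {
  "steps": [0,0,-1,0,0,0,-2.5,0,0,0,-4.5,0,0,0,-7,0,0,0,-9.5,0,0,0,-12,0,0,0,-14,0,0,0,-14,0]
}}

```text
t: 38.55
tool_pos: [0.4034, -0.2261, 0.1662]
tool_rot: [[0.977, 0.211, 0.008], [0.211, -0.977, -0.001], [0.007, 0.003, -1.0]]
contact_force: [0.2, 0.2, -0.5]
gripper_width: 0.087
gripper_force: 0.0
```

Request:
{"name": "servo_tool", "arguments": {
  "steps": [0.6,-2,0,0,1.8,-5,0,0,3,-8,0,0,4.2,-11,0,0,5.4,-14,0,0,6.6,-17,0,0,7.8,-20,0,0,8,-22,0,0]
}}

```text
t: 39.22
tool_pos: [0.4336, 0.0106, 0.1623]
tool_rot: [[0.977, 0.215, 0.001], [0.215, -0.977, 0.0], [0.001, -0.0, -1.0]]
contact_force: [-0.3, -0.3, 0.1]
gripper_width: 0.087
gripper_force: 0.0
```

```bash
cat > m6.py <<'E'
from ov import *
t=snap("top","pics/t6.png");g=snap("scene","pics/s7.png")
b=fit(t,lambda h:(h[...,1]<95)&(h[...,1]>20),proj(t,(.4013,-.2246,.0225)),lambda p:rect(*p,.126,.062,(.0225,)),[.4013,-.2246,.2136],r=30,close=3);print("tab",b)
sh=[rect(*b[0],.126,.062,(.0225,)),rect(.4013,-.2251,.2136,.156,.07,(.012,)),rect(.5511,-.2759,.367,.056,.062,(.068,)),disc(.4573,-.3967,.046,(.056,))]
A=overlay(t,sh,(340,175,95,95),None,6)
i=cv2.imread("pics/s7.png")[215:340,270:410]
cv2.imwrite("pics/ov8.png",cv2.resize(A,(570,570)))
E
python3 m6.py
```

```text
tab (array([ 0.40131117, -0.22550214,  0.21233175]), np.float64(0.7269213973799127))
```

View pics/ov8.png

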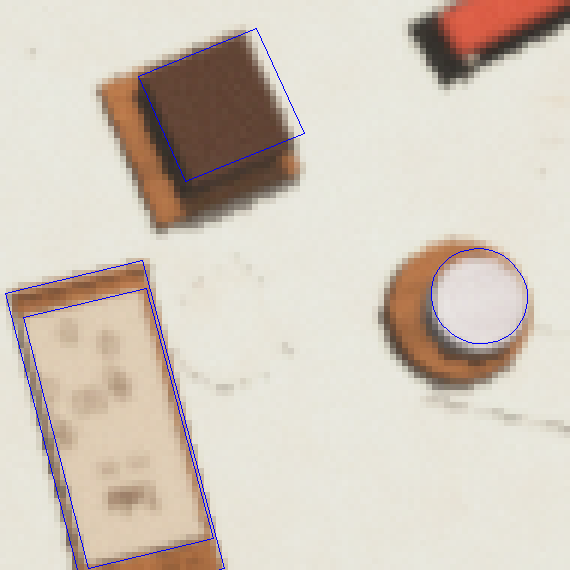

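The tablet lies centred and square (crop 118,415), the small box is square and within about 4 mm (215,110), and the tin is within about 3 mm (480,300). The stapler is undisturbed, so I hand in.

```bash
python3 -c "
from rig import finish_job
print(finish_job())"
```

```text
the job is handed in; nothing more can be done
None
```

I handed the job in at about 39 s: tin, small box, flat box and tablet are each upright on their stands, within about 5 mm of centre by the camera, with bell and stapler left alone; the hand-in gave no verdict.

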